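# Refit the keyhole cover on the sloping junction box

### The arm

A 6-joint arm with a two-finger parallel gripper is mounted at the origin on the work surface. World frame = base frame: x ahead of the robot, y to its left, z up, the work surface at z = 0. Lengths are in m, angles in rad, forces in N, time in s.
With the tool pointing down it reaches from about 0.35 to 0.875 m from the base axis. Payload 4.2 kg.
Tool frame: the origin (TCP) lies on the mounting face of the last link; the fingertips stand 173 mm ahead of it and the grasp point (between the pads) lies 155 mm ahead of it; z points along the fingers, y is the line along which they close (so a half turn about z gives the same grasp; the last joint's range is limited). The gripper opens to 85 mm and grips with 20 to 120 N. Pads are 22 mm wide; open, the fingers measure 114 mm over their backs; the gripper's body (76 mm by 85 mm) begins 54 mm behind the grasp point. The pads swing forward as they close: fully open they stand 13 mm farther back than shut.
Start: joints at [1.431, 0.385, 0.008, 0, -1.194, -0.259], TCP at [0.243, 0.576, 0.405] pointing down, gripper open.
Joint ranges: [-3.14, 3.14], [-1.21, 2.06], [-1.07, 1.41], [-3.16, 2.05], [-2.99, -0.16], [-3.1, 3.1]. Speed limits (rad/s): [2.79, 2.79, 3.14, 3.14, 3.14, 3.14].

### API

Orientations are given as a unit quaternion [x, y, z, w].
In Python, from plant import get_obs, read_camera, camera_params, sign_off gives the robot as it stands.
- The arm moves only by the tool servo_tool, never from a script. Its argument "commands" is a list of rows, each a list of 5 numbers: the shift along the tool's x, y, z in cm, then the turn about the tool's z in degrees, then the finger opening in cm, from 0 to 8.54. A call has 1 to 20 rows; each row shifts and turns the commanded pose from where the row before left it, along the tool's axes as they then stand; what a row does not reach is not made up. A row lasts 1/10 s, in which the tool goes at most 50 mm and 8.59 degrees, less where a joint would pass 70% of its speed; a pose out of reach is approached as far as the arm can. A call with a gripper value outside its range is refused whole. The fingers move at their own pace and stop on an object; "grip_force" is the grip in N (left out, the last holds). Time passes only in rows, so rows that do not move let the fingers close. It gives the time, the measured TCP pose, the force, the opening and the grip force at its end, in the units of the state.
- get_obs(): the state, without advancing time (a new reading comes with each control period).
- read_camera(name): name is "scene" or "top"; returns the picture (420x560x3 uint8, blue, green, red); there is no depth.
- camera_params(name): a dict with "fx", "fy", "cx", "cy" (pixels), "k1" (the pictures are not rectified: a ray, as slopes to the right and down, at radius r is drawn at 1 + k1 r^2 times it, then the intrinsics apply), "rvec" (rotation vector, rad) and "tvec" (3), from world to camera coordinates, as OpenCV has them. Camera axes: x right, y down, z forward; pixel columns grow to the right and rows downward; lengths in m; the calibration is good to about 2 mm. A picture is of the moment at which its call begins. camera_params takes no time and is no camera call.
- sign_off(): hands the job in; it is judged then, once.
The state is a dict: "time": time; "joints": joint angles; "joint_vel": joint speeds; "effort": joint torques, N m; "tcp_pos": TCP position; "tcp_rot": TCP orientation; "force": force on the tool from outside, world axes, zero at the start; "ft_torque": the same for the moment, N m; "finger_gap": opening from 0.0 (shut) to 1.0 (fully open); "grip_force": force on a finger pad.
Only numpy, scipy, OpenCV 4.12 (cv2) and the standard library are available. Lean on these libraries where they do the work, as an engineer would, in place of code of your own. Each camera call takes 0.05 s, during which the arm holds its last target. There are 200 camera calls.

### The job

The junction box on the sloping bracket stands open, and its sliding pin carrier has been left anywhere along its short travel. Take the larger cover plate, the one with two keyholes, lower it flat onto the box so that the two headed pins come through the wide ends of its keyholes, then slide it down the slope, carrier and all, to the firm stop, so that it lies flush, fully home and caught under the pin heads, and let go. Feel your way gently, never forcing or banging the cover against the box, and leave the other things on the bench where they are.

Things in the scene. Friction and masses are not known exactly. Their poses are not given: they have to be found in the camera images.
- box: Open grey steel junction box, face 160 x 180 mm, 60 mm deep, fixed on a bracket so that its open face slopes 30 degrees down towards the robot. Origin: centre of the face (the flat rim plane), about 107 mm above the bench. z: squarely out of the face; x: up the slope in the face; y: level. The rim's opening is 100 (x) x 110 (y) mm, its side flanges 35 mm wide; terminals lie deeper inside.
- slot_left (a point): Fixed point on the box's face at box x = +30, y = +68 mm (box axes): where the left pin's axis crosses the face when the pin carrier is home (at its lower stop). The carrier, a bar behind the face with both pins, slides 0 to 24 mm up the slope from there. It starts anywhere in that range, both pins alike; its position is not reported: see it or find it by touch. It stays where left; about 12 N moves it.
- slot_right (a point): The same for the right pin, at box x = +30, y = -68 mm. Both pins stand square to the face: shank 6.5 mm diameter, showing 6.5 mm, then a round head 15 mm diameter and 4 mm thick, flat, edge broken 0.4 mm; top 10.5 mm above the face.
- cover_handle (a point): Handle centre of the right cover: loose aluminium plate 150 (x) x 170 (y) x 4 mm, 0.25-0.4 kg, lying flat on the bench left or right. Axes of the cover: z out of the plate, handle side. Point: over the plate's middle, 40 mm above its underside. Handle: black bar along y, 102 long, 12 wide (x), 33 to 47 mm above the underside, on two 12 mm posts at y = -45, +45; free below.
- keyhole_left (a point): Centre of the 19 mm square wide end of a keyhole, on the cover's underside, at cover x = +14, y = +68 mm (cover axes). From it a 10.5 mm wide slot runs towards +x and ends at x = +33. The cover goes on with its x and y along the box's: with the heads in the wide ends it drops flat on the face; slid 16 mm down the slope, the shanks meet the slot ends.
- keyhole_right (a point): The same for the other, equal keyhole at cover x = +14, y = -68 mm. Pushed on, the cover takes pins and carrier along to the firm lower stop: then it is home, its middle over the box's middle, the heads overlapping the plate with 2.5 mm play. Friction differs from run to run.
- spare_handle (a point): Bystander: centre (40 mm above the underside) of the similar bridge handle, 72 mm long, of a narrower loose plate 150 x 100 x 4 mm with two small round holes, lying flat on the other side. It does not fit this box; leave it.
- driver: Bystander: screwdriver 200 mm long, lying near the robot. Origin: under its middle.
- tape: Bystander: roll of tape, 100 mm diameter, 25 mm high, lying flat. Origin: centre of its underside.
- spray: Bystander: standing red spray can, 60 mm diameter, 170 mm tall. Origin: centre of its underside.
- case: Bystander: yellow case 100 x 130 x 50 mm. Origin: centre of its underside.
- jar: Bystander: closed jar, 70 mm diameter, 75 mm tall. Origin: centre of its underside.
Things that resemble listed ones, but are neither listed nor needed, are in the scene too. Leave any blue look-alike of the part that bears cover_handle alone.

How it is judged:
By the outcome, as a careful person would: the job done as asked, in the order asked, and still so for the second after the job is handed in, with the robot touching nothing.
It also fails if it takes over 64 s, if anything falls off the work surface, if the arm or the gripper's body presses on something with over 40 N, if the wrist force passes 120 N, or if a joint passes its speed limit or range.

## Working session

There is one attempt and no reset: what is moved stays moved. The work goes in short steps, Python scripts to look and compute and a tool call to move; the robot and the scene stay as the last step left them, time stands still between calls to the robot, and variables do not carry over. Pictures are saved under pics/ and viewed, at most 10 in all, crops included, and the job is handed in when it is done.

Besides the shell and the picture viewer there is one more tool, called after "Emit:" in YAML: its name, and indented under it one key for each argument. servo_tool: Moves the arm, as the interface text tells. Its arguments: {"type":"object","properties":{"commands":{"type":"array","items":{"type":"array","items":{"type":"number"}}},"grip_force":{"type":"number"}},"required":["commands"]}

```bash
mkdir -p pics; ls; cat > h.py <<'E'
import numpy as np,cv2
from scipy.spatial.transform import Rotation as R
from plant import get_obs,read_camera,camera_params,sign_off
np.set_printoptions(precision=4,suppress=True)
def cam(n):
    p=camera_params(n);M=R.from_rotvec(np.ravel(p["rvec"])).as_matrix();t=np.ravel(p["tvec"]);return p,M,t
def ray(n,uv):
    p,M,t=cam(n);K=np.array([[p["fx"],0,p["cx"]],[0,p["fy"],p["cy"]],[0,0,1]])
    x=np.array([(uv[0]-p["cx"])/p["fx"],(uv[1]-p["cy"])/p["fy"]]);u=x.copy()
    for _ in range(20):u=x/(1+p["k1"]*(u@u))
    d=M.T@np.array([u[0],u[1],1]);return -M.T@t,d/np.linalg.norm(d)
def onplane(n,uv,p0,nn=(0,0,1)):
    o,d=ray(n,uv);nn=np.array(nn);p0=np.array(p0) if np.ndim(p0) else np.array([0,0,p0])
    return o+d*((p0-o)@nn)/(d@nn)
def proj(n,X):
    p,M,t=cam(n);c=M@np.array(X)+t;u=c[:2]/c[2];u=u*(1+p["k1"]*(u@u));return np.array([u[0]*p["fx"]+p["cx"],u[1]*p["fy"]+p["cy"]])
def tri(a,b):
    (o1,d1),(o2,d2)=ray("scene",a),ray("top",b)
    s=np.linalg.lstsq(np.c_[d1,-d2],o2-o1,rcond=None)[0];A=o1+s[0]*d1;B=o2+s[1]*d2;return (A+B)/2,np.linalg.norm(A-B)
E
python3 - <<'E'
from h import *
o=get_obs()
for k,v in o.items():print(k,np.array(v))
for n in("scene","top"):
    cv2.imwrite(f"pics/{n}0.png",read_camera(n));p,M,t=cam(n);print(n,p["fx"],p["k1"],-M.T@t,M[2])
E
```

```text
pics
time 0.0
joints [ 1.4306  0.3856  0.0066 -0.0005 -1.194  -0.2586]
joint_vel [-0.0003 -0.0016 -0.0002  0.0011  0.     -0.0004]
effort [ -0.0002 -39.2288  18.8393   4.186   -0.0047   0.    ]
tcp_pos [0.2426 0.5758 0.4036]
tcp_rot [ 0.9802 -0.1982 -0.0002  0.0011]
force [ 0.5569  0.4725 -0.5781]
ft_torque [0.0269 0.0165 0.0219]
grip_force 0.0
finger_gap 0.9972383205226655
scene 485.69111982604505 -0.16386395142495577 [1.104  0.4098 1.1658] [-0.4788 -0.3049 -0.8233]
top 535.2141517350867 -0.1670376251923198 [0.3879 0.0277 1.458 ] [ 0.0843  0.     -0.9964]
```

View pics/scene0.png

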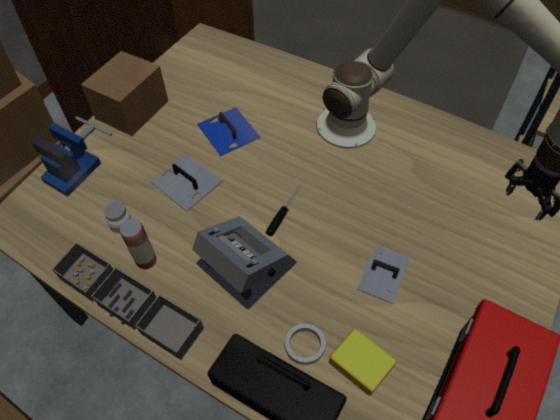

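View pics/top0.png

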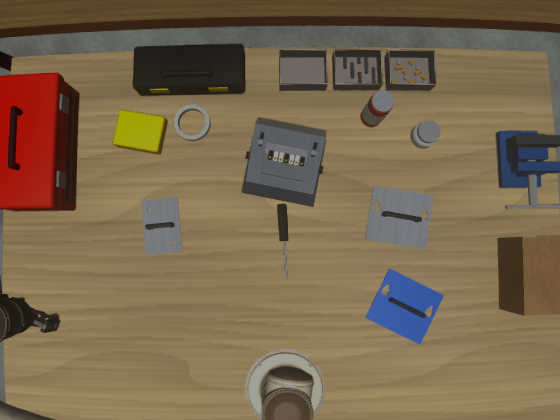

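The scene view shows the two-keyhole grey plate at (187,182), its blue copy at (229,131), the narrow spare at (384,272) and the box at (245,255). In the top view they are the grey plate at (400,216), blue at (405,306), spare at (161,225) and box at (285,162). I choose the wide grey plate at top (400,216), and check it in a close crop.

```bash
python3 - <<'E'
from h import *
t=cv2.imread("pics/top0.png");s=cv2.imread("pics/scene0.png")
f=lambda im,x,y,w,h:cv2.resize(im[y:y+h,x:x+w],(400,300),interpolation=cv2.INTER_CUBIC)
a=np.vstack([np.hstack([f(t,356,178,88,66),f(t,228,110,116,87+13)]),np.hstack([f(s,142,146,88,66),f(s,185,205,120,90)])])
cv2.imwrite("pics/crop1.png",a)
E
```

```text
(no output)
```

View pics/crop1.png

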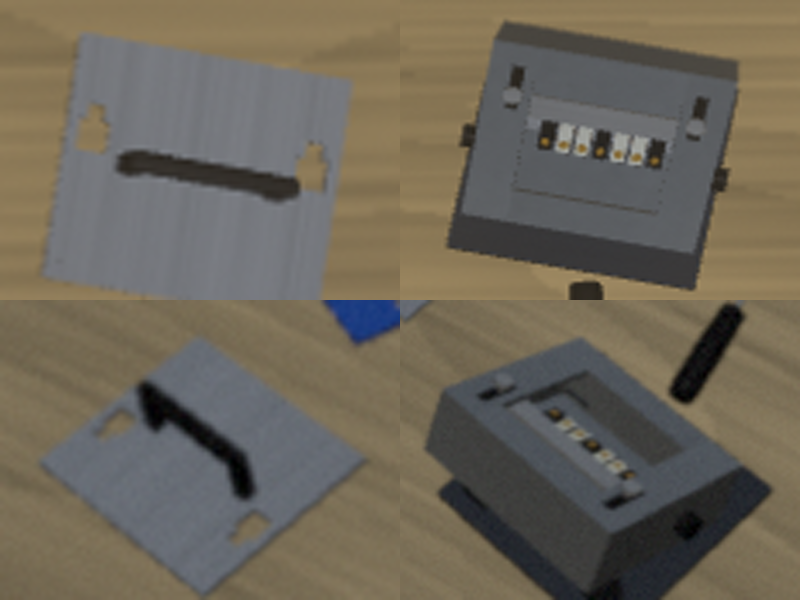

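The crop confirms the choice: a wide grey plate with two keyholes, slots already pointing away from the robot. The box pins are near the lower end of their slots. Next I measure both.

```bash
python3 - <<'E'
from h import *
t=cv2.imread("pics/top0.png");s=cv2.imread("pics/scene0.png")
# heads: bright grey blobs
def blob(im,c,r=5):
    x,y=map(int,np.round(c));g=cv2.cvtColor(im,6).astype(float)[y-r:y+r+1,x-r:x+r+1]
    w=np.clip(g-np.percentile(g,75),0,None);yy,xx=np.mgrid[-r:r+1,-r:r+1];return np.array([x+(w*xx).sum()/w.sum(),y+(w*yy).sum()/w.sum()])
TL,TR=[blob(t,c) for c in((260.8,141.7),(314.1,152.7))];SL,SR=[blob(s,c) for c in((253.4,260.8),(215.9,229.6))]
print(TL,TR,SL,SR)
L,e1=tri(SL,TL);Rr,e2=tri(SR,TR);d=L-Rr;print("heads",L,e1,Rr,e2,np.linalg.norm(d),"yaw",np.degrees(np.arctan2(-d[0],d[1])))
# face corners from top: grey face contour
hsv=cv2.cvtColor(t,40);v=hsv[...,2]
# cover: outline
def quad(im,roi,z,name):
    x,y,w,h=roi;c=cv2.cvtColor(im[y:y+h,x:x+w],40);m=((c[...,1]<60)).astype(np.uint8)
    m=cv2.morphologyEx(m,cv2.MORPH_OPEN,np.ones((3,3)))
    cs=max(cv2.findContours(m,0,1)[0],key=cv2.contourArea);b=cv2.boxPoints(cv2.minAreaRect(cs))+[x,y]
    P=np.array([onplane(name,q,z) for q in b]);print(name,P.mean(0),[np.linalg.norm(P[i]-P[i-1]) for i in range(4)],[np.degrees(np.arctan2(*(P[i]-P[i-1])[1::-1])) for i in range(4)])
    print(b)
quad(t,(356,178,88,80),.004,"top");quad(s,(142,146,88,66),.004,"scene")
# handle dark blob at z=.047
for im,n,roi in((t,"top",(370,195,60,40)),(s,"scene",(165,150,45,50))):
    x,y,w,h=roi;g=cv2.cvtColor(im[y:y+h,x:x+w],6);m=(g<60).astype(np.uint8);q=cv2.findContours(m,0,1)[0];q=max(q,key=cv2.contourArea);rc=cv2.minAreaRect(q);b=cv2.boxPoints(rc)+[x,y];P=np.array([onplane(n,k,.045) for k in b]);print("handle",n,P.mean(0),[np.linalg.norm(P[i]-P[i-1]) for i in range(4)],[np.degrees(np.arctan2(*(P[i]-P[i-1])[1::-1])) for i in range(4)])
# face corners from top crop estimates
for a,b in(((503,36),0),((738,80),0),((463,212),0),((692,253),0)): 
    u=np.array([228+(a-400)/3.448,110+b/3]) 
for a in((503,36),(738,80),(463,212),(692,253)):
    u=np.array([228+(a[0]-400)/3.448,110+a[1]/3.0]);k=.107+(.04 if a[1]<100 else -.04);print("face",a,u,onplane("top",u,k))
E
```

```text
[261.2167 142.1872] [313.2956 152.1685] [251.1312 258.4869] [214.6448 227.2664]
heads [0.6478 0.0514 0.1402] 0.006914507471787047 [ 0.6203 -0.0771  0.1418] 0.004490321844428413 0.13146234751179697 yaw -12.086939309907848
top [ 0.4622 -0.32    0.004 ] [np.float64(0.17346572759371803), np.float64(0.15132929733848666), np.float64(0.175066749083828), np.float64(0.15256593206096758)] [np.float64(79.14897139501798), np.float64(-11.517857837092457), np.float64(-100.45504218193369), np.float64(167.88777059166023)]
[[363.6141 238.5201]
 [373.1779 184.3255]
 [434.6174 195.1678]
 [425.0537 249.3624]]
scene [ 0.4595 -0.3232  0.004 ] [np.float64(0.19910834065563837), np.float64(0.1705465855225395), np.float64(0.21235678406129668), np.float64(0.15762113696808408)] [np.float64(-100.87613630938615), np.float64(-175.85023288999344), np.float64(76.3665518859257), np.float64(0.545228669048769)]
[[149.4852 181.8515]
 [179.6485 144.9851]
 [222.5594 180.0941]
 [192.396  216.9604]]
handle top [ 0.462  -0.3159  0.045 ] [np.float64(0.10751341363613222), np.float64(0.013164012550824961), np.float64(0.10760302029396014), np.float64(0.013233052392482536)] [np.float64(79.04419631051427), np.float64(-11.95300121391433), np.float64(-100.9200237826768), np.float64(167.66423467455266)]
handle scene [ 0.472  -0.3096  0.045 ] [np.float64(0.12068238118732612), np.float64(0.02745480886049401), np.float64(0.1220388228839499), np.float64(0.026170171115199002)] [np.float64(-100.36964738884939), np.float64(-174.21874185053116), np.float64(79.17643214415747), np.float64(3.5250141424218846)]Traceback (most recent call last):
  File "<stdin>", line 25, in <module>
TypeError: unsupported operand type(s) for -: 'tuple' and 'int'
```

```bash
python3 - <<'E'
from h import *
P=[]
for a in((503,36),(738,80),(463,212),(692,253)):
    u=np.array([228+(a[0]-400)/3.448,110+a[1]/3.0]);k=.107+(.04 if a[1]<100 else -.04);P.append(onplane("top",u,k));print("face",a,u,P[-1])
P=np.array(P);print(P.mean(0))
for i,j in((0,1),(2,3),(2,0),(3,1)):d=P[j]-P[i];print(np.linalg.norm(d),np.degrees(np.arctan2(d[1],d[0])))
O=P.mean(0)
for yaw in(-11,):
    y=np.radians(yaw);Rz=R.from_euler("z",y).as_matrix()@R.from_euler("y",-30,degrees=True).as_matrix()
    nn=Rz[:,2];print("n",nn)
    for n,us in(("top",((261,142),(314,152.5))),("scene",((252.5,259.5),(215.2,228.5)))):
        for u in us:
            X=onplane(n,u,O+nn*.0105,nn);print(n,u,Rz.T@(X-O))
E
```

```text
face (503, 36) [257.8724 122.    ] [0.6961 0.0622 0.147 ]
face (738, 80) [326.0278 136.6667] [ 0.6571 -0.1074  0.147 ]
face (463, 212) [246.2715 180.6667] [0.5586 0.096  0.067 ]
face (692, 253) [312.6868 194.3333] [ 0.5206 -0.0773  0.067 ]
[ 0.6081 -0.0066  0.107 ]
0.1740188470432897 -102.97080852529122
0.17736746683479487 -102.34549324573045
0.16269532293537967 -13.790190393696099
0.16100537623744574 -12.432735527328171
n [-0.4908  0.0954  0.866 ]
top (261, 142) [0.0372 0.0681 0.0105]
top (314, 152.5) [ 0.0348 -0.0674  0.0105]
scene (252.5, 259.5) [0.0385 0.0642 0.0105]
scene (215.2, 228.5) [ 0.0355 -0.0693  0.0105]
```

Emit:
servo_tool:
  commands:
    - [3, 0, -1, 0, 8.5]
    - [4, 2, -1, 0, 8.5]
    - [4, 2, 0, 0, 8.5]
    - [4, 2, 0, 0, 8.5]
    - [4, 2, 0, 0, 8.5]
    - [4, 1, 0, 0, 8.5]

```text
time: 0.7
tcp_pos: [0.4202, 0.4016, 0.4247]
tcp_rot: [0.98, -0.198, -0.0, 0.0]
force: [-0.1, 0.3, -0.0]
finger_gap: 0.995
grip_force: 0.0
```

Emit:
servo_tool:
  commands:
    - [2.7, 4.1, 0, 0, 8.5]
    - [2.7, 4.1, 0, 0, 8.5]
    - [2.7, 4.1, 0, 0, 8.5]
    - [2.7, 4.1, 0, 0, 8.5]
    - [2.7, 4.1, 0, 0, 8.5]
    - [2.7, 4.1, 0, 0, 8.5]
    - [2.7, 4.1, 0, 0, 8.5]
    - [2.7, 4.1, 0, 0, 8.5]
    - [2.7, 4.1, 0, 0, 8.5]
    - [2.7, 4.1, 0, 0, 8.5]
    - [2.7, 4.1, 0, 0, 8.5]
    - [2.7, 4.1, 0, 0, 8.5]
    - [2.7, 4.1, 0, 0, 8.5]
    - [2.7, 4.1, 0, 0, 8.5]
    - [0, 0, 0, 8, 8.5]
    - [0, 0, 0, 8, 8.5]
    - [0, 0, 0, 8, 8.5]
    - [0, 0, 0, 8, 8.5]
    - [0, 0, 0, 8, 8.5]
    - [0, 0, 0, 8, 8.5]

```text
time: 2.7
tcp_pos: [0.545, -0.272, 0.424]
tcp_rot: [0.813, -0.582, -0.001, 0.0]
force: [-0.5, -0.1, -0.1]
finger_gap: 0.999
grip_force: 0.0
```

Emit:
servo_tool:
  commands:
    - [0, 0, 0, 8, 8.5]
    - [0, 0, 0, 8, 8.5]
    - [0, 0, 0, 8, 8.5]
    - [0, 0, 0, 5, 8.5]
    - [0, 0, 0, 0, 8.5]

```text
time: 3.2
tcp_pos: [0.545, -0.272, 0.4241]
tcp_rot: [-0.644, 0.765, 0.001, -0.0]
force: [0.2, -0.0, -0.4]
finger_gap: 0.995
grip_force: 0.0
```

```bash
python3 -c "
from h import *
o=get_obs();print(o['time'],np.array(o['joints']),np.array(o['tcp_pos']));print(R.from_quat(o['tcp_rot']).as_matrix())"
```

```text
3.2 [-0.1975  0.3456 -0.0019 -0.0002 -1.2245  0.0258] [ 0.545  -0.272   0.4241]
[[-0.1709 -0.9853 -0.0011]
 [-0.9853  0.1709  0.0004]
 [-0.0002  0.0012 -1.    ]]
```

Emit:
servo_tool:
  commands:
    - [0, -4, -2, 0, 8.5]
    - [0, -4, -2, 0, 8.5]
    - [0, -4, 0, 0, 8.5]
    - [0, -4, 0, 0, 8.5]
    - [0, -4, 0, 0, 8.5]
    - [0, -4, 0, 0, 8.5]
    - [0, -4, 0, 0, 8.5]
    - [0, -4, 0, 0, 8.5]
    - [0, 0, 0, 0, 8.5]

```text
time: 4.1
tcp_pos: [0.8433, -0.3214, 0.4491]
tcp_rot: [-0.645, 0.764, 0.002, -0.001]
force: [-0.0, 0.3, -4.3]
finger_gap: 0.998
grip_force: 0.0
```

```bash
cat > st.py <<'E'
from h import *
o=get_obs();M=R.from_quat(o['tcp_rot']).as_matrix();print(o['time'],"q",np.array(o['joints']),"p",np.array(o['tcp_pos']),"F",np.array(o['force']),"T",np.array(o["ft_torque"]),o["finger_gap"],o["grip_force"]);print(M)
E
python3 st.py
```

```text
4.1 q [-0.1862  1.0358  1.3366 -0.001  -1.8766  0.0175] p [ 0.8433 -0.3214  0.4491] F [-0.0224  0.2521 -4.3265] T [ 0.0266 -0.0794  0.0052] 0.9980337109190331 0.0
[[-0.1677 -0.9858 -0.0047]
 [-0.9858  0.1677  0.0018]
 [-0.001   0.0049 -1.    ]]
```

Emit:
servo_tool:
  commands:
    - [0, -4, 0, 0, 8.5]
    - [0, -4, 0, 0, 8.5]
    - [0, -4, 0, 0, 8.5]
    - [0, -4, 0, 0, 8.5]
    - [0, 0, 0, 0, 8.5]

```text
time: 4.6
tcp_pos: [0.8801, -0.305, 0.4185]
tcp_rot: [-0.644, 0.764, -0.04, 0.02]
force: [1.1, 0.3, -0.3]
finger_gap: 0.994
grip_force: 0.0
```

```bash
python3 st.py
```

```text
4.6 q [-0.1583  1.1027  1.3996  0.0224 -1.7813 -0.0052] p [ 0.8801 -0.305   0.4185] F [ 1.1318  0.2528 -0.257 ] T [ 0.082   0.1561 -0.006 ] 0.9935994835039025 0.0
[[-0.1691 -0.9822  0.0817]
 [-0.9854  0.1667 -0.0352]
 [ 0.0209 -0.0864 -0.996 ]]
```

Emit:
servo_tool:
  commands:
    - [0, 4, 0, 0, 8.5]
    - [0, 4, 0, 0, 8.5]
    - [0, 2, 0, 0, 8.5]
    - [0, 0, 0, 0, 8.5]

```text
time: 5.0
tcp_pos: [0.8144, -0.2956, 0.4202]
tcp_rot: [-0.643, 0.764, -0.041, 0.02]
force: [0.9, 0.5, 0.2]
finger_gap: 0.994
grip_force: 0.0
```

```bash
python3 st.py
```

```text
5.0 q [-0.1593  0.8333  0.8328  0.0234 -1.4814 -0.0134] p [ 0.8144 -0.2956  0.4202] F [0.9146 0.5366 0.2437] T [0.0667 0.1324 0.0182] 0.9938249666227771 0.0
[[-0.1717 -0.9816  0.0839]
 [-0.9849  0.1691 -0.0371]
 [ 0.0222 -0.089  -0.9958]]
```

Emit:
servo_tool:
  commands:
    - [0.97, 4.45, -0.37, 0, 8.5]
    - [0.97, 4.45, -0.37, 0, 8.5]
    - [0.97, 4.45, -0.37, 0, 8.5]
    - [0.97, 4.45, -0.37, 0, 8.5]
    - [0.97, 4.45, -0.37, 0, 8.5]
    - [0.97, 4.45, -0.37, 0, 8.5]
    - [0.97, 4.45, -0.37, 0, 8.5]
    - [0.97, 4.45, -0.37, 0, 8.5]
    - [-0.1, 0.35, 4, 1, 8.5]
    - [-0.1, 0.35, 4, 0, 8.5]
    - [-0.1, 0.35, 4, 0, 8.5]
    - [0, 0, 0, 0, 8.5]

```text
time: 6.2
tcp_pos: [0.452, -0.3097, 0.2912]
tcp_rot: [-0.636, 0.77, -0.037, 0.019]
force: [-0.7, -0.0, -0.3]
finger_gap: 0.995
grip_force: 0.0
```

```bash
python3 st.py; python3 - <<'E'
from h import *
t=read_camera("top");s=read_camera("scene")
f=lambda im,x,y,w,h:cv2.resize(im[y:y+h,x:x+w],(400,400),interpolation=cv2.INTER_CUBIC)
cv2.imwrite("pics/pre.png",np.hstack([f(t,340,160,110,110),f(s,120,90,130,130)]))
E
```

```text
6.2 q [-0.3027  0.3513 -0.3666  0.0126 -0.7697  0.1038] p [ 0.452  -0.3097  0.2912] F [-0.7212 -0.0032 -0.3195] T [0.085  0.2624 0.0078] 0.994562542840061 0.0
[[-0.1898 -0.9788  0.0768]
 [-0.9817  0.1877 -0.0331]
 [ 0.018  -0.0816 -0.9965]]
```

View pics/pre.png

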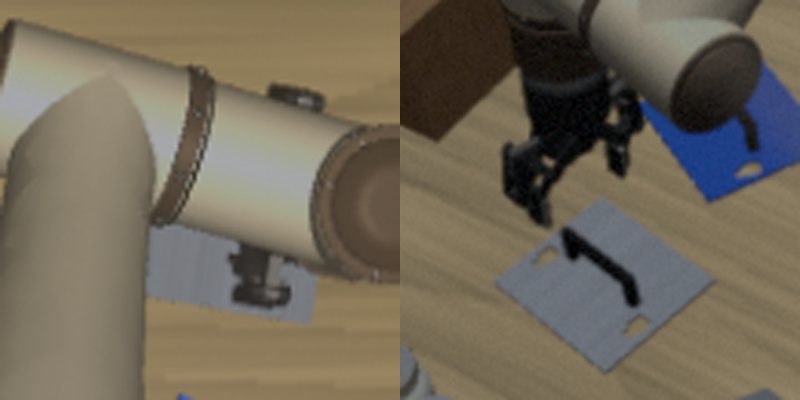

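The scene half shows the gripper over the grey cover, with handle ends at about (175,168) and (196,185) in full-picture pixels. The blue one is clear. I descend and grip.

Emit:
servo_tool:
  commands:
    - [0, 0.3, 3, 0, 8.5]
    - [0, 0.3, 3, 0, 8.5]
    - [0, 0.3, 2.2, 0, 8.5]
    - [0, 0.05, 1.4, 0, 8.5]
    - [0, 0, 0, 0, 6]
  grip_force: 30

```text
time: 6.8
tcp_pos: [0.4539, -0.3124, 0.1995]
tcp_rot: [-0.637, 0.77, -0.042, 0.022]
force: [-1.1, 0.6, -0.6]
finger_gap: 0.85
grip_force: 0.0
```

Emit:
servo_tool:
  commands:
    - [0, 0, 0, 0, 3]
    - [0, 0, 0, 0, 2]
    - [0, 0, 0, 0, 1]
    - [0, 0, 0, 0, 0.5]
    - [0, 0, 0, 0, 0.5]
    - [0, 0, 0, 0, 0.5]
  grip_force: 40

```text
time: 7.4
tcp_pos: [0.4527, -0.3119, 0.1995]
tcp_rot: [-0.637, 0.77, -0.042, 0.021]
force: [-2.7, 1.7, 7.1]
finger_gap: 0.133
grip_force: 39.0
```

```bash
python3 st.py
```

```text
7.4 q [-0.3061  0.4817 -0.4547  0.0191 -0.5419  0.1013] p [ 0.4527 -0.3119  0.1995] F [-2.6909  1.6963  7.0532] T [0.4905 1.0242 0.0156] 0.13254043277618566 39.03866082429886
[[-0.1886 -0.9783  0.0852]
 [-0.9818  0.1861 -0.0372]
 [ 0.0206 -0.0906 -0.9957]]
```

Emit:
servo_tool:
  commands:
    - [0, 0, 0, 0, 0.5]
    - [0.02, -0.1, -1, 0, 0.5]
    - [0.1, -0.35, -4, 0, 0.5]
    - [0.1, -0.4, -4.5, 0, 0.5]
    - [0.1, -0.4, -4.5, 0, 0.5]
    - [0.1, -0.4, -4.5, 0, 0.5]
    - [0.1, -0.4, -4.5, 0, 0.5]
    - [0, -0.2, -2, 0, 0.5]
    - [0, 0, 0, 0, 0.5]
  grip_force: 70

```text
time: 8.3
tcp_pos: [0.4525, -0.312, 0.4533]
tcp_rot: [-0.636, 0.77, -0.045, 0.023]
force: [0.0, -0.2, -3.3]
finger_gap: 0.124
grip_force: 69.6
```

```bash
python3 st.py; python3 - <<'E'
from h import *
t=read_camera("top");s=read_camera("scene")
f=lambda im,x,y,w,h:cv2.resize(im[y:y+h,x:x+w],(400,400),interpolation=cv2.INTER_CUBIC)
cv2.imwrite("pics/held.png",np.hstack([f(t,320,140,160,160),f(s,100,60,160,160)]))
E
```

```text
8.3 q [-0.3063  0.2031 -0.1315  0.0107 -1.1349  0.1131] p [ 0.4525 -0.312   0.4533] F [ 0.0202 -0.2058 -3.2616] T [0.1203 0.2072 0.0297] 0.12441458298203316 69.62440744042397
[[-0.189  -0.9775  0.0935]
 [-0.9817  0.186  -0.0398]
 [ 0.0215 -0.0993 -0.9948]]
```

View pics/held.png

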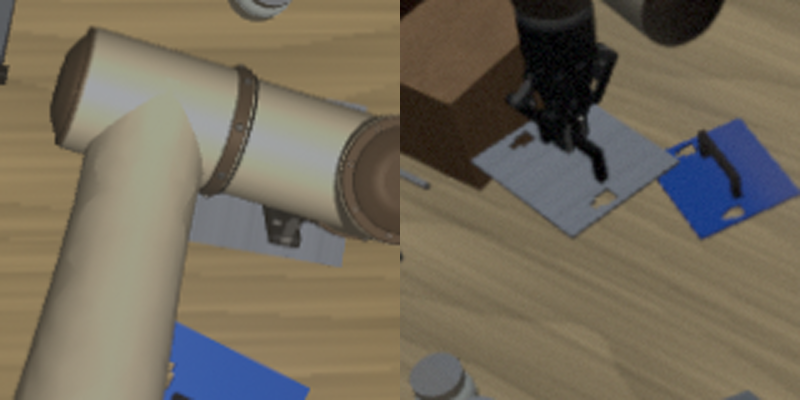

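Emit:
servo_tool:
  commands:
    - [-0.26, -4.6, 0.46, 0, 0.5]
    - [-0.26, -4.6, 0.46, 0, 0.5]
    - [-0.26, -4.6, 0.46, 0, 0.5]
    - [-0.26, -4.6, 0.46, 0, 0.5]
    - [-0.26, -4.6, 0.46, 0, 0.5]
    - [-0.26, -4.6, 0.46, 0, 0.5]
    - [-0.26, -4.6, 0.46, 0, 0.5]
    - [-0.26, -4.6, 0.46, 0, 0.5]
    - [0.1, -4, 0.4, 0, 0.5]
    - [0.1, -4, 0.4, 0, 0.5]
    - [0.1, -4, 0.4, 0, 0.5]
    - [0.1, -4, 0.4, 0, 0.5]
    - [0, 0, 0, 0, 0.5]

```text
time: 9.7
tcp_pos: [0.8753, -0.3557, 0.4038]
tcp_rot: [-0.636, 0.768, -0.065, 0.031]
force: [-0.2, 0.9, -4.5]
finger_gap: 0.124
grip_force: 70.1
```

```bash
python3 st.py
```

```text
9.7 q [-0.2119  1.1215  1.4001  0.0317 -1.7075  0.0314] p [ 0.8753 -0.3557  0.4038] F [-0.2145  0.9406 -4.5469] T [0.2302 0.4798 0.0201] 0.12415343096976797 70.12802756857127
[[-0.1883 -0.9733  0.1315]
 [-0.9815  0.1817 -0.0604]
 [ 0.0349 -0.1404 -0.9895]]
```

Emit:
servo_tool:
  commands:
    - [0.9, -4, -0.4, 0, 0.5]
    - [0.9, -4, -0.4, 0, 0.5]
    - [0.9, -4, -0.4, 0, 0.5]
    - [0.9, -4, -0.4, 0, 0.5]
    - [0.9, -4, -0.4, 0, 0.5]
    - [0.9, -4, -0.4, 0, 0.5]
    - [0, 0, 0, 0, 0.5]

```text
time: 10.4
tcp_pos: [0.8921, -0.368, 0.4126]
tcp_rot: [-0.629, 0.761, -0.143, 0.068]
force: [-0.4, -0.4, -3.1]
finger_gap: 0.121
grip_force: 70.2
```

```bash
python3 st.py
```

```text
10.4 q [-0.2162  1.1265  1.407   0.0688 -1.5402  0.0352] p [ 0.8921 -0.368   0.4126] F [-0.4332 -0.4049 -3.0806] T [ 0.4716  0.9833 -0.026 ] 0.12089058458437607 70.21157606039196
[[-0.1997 -0.9379  0.2835]
 [-0.9768  0.1679 -0.1326]
 [ 0.0768 -0.3034 -0.9497]]
```

Emit:
servo_tool:
  commands:
    - [-4.1, 0.73, -1.36, 0, 0.5]
    - [-4.1, 0.73, -1.36, 0, 0.5]
    - [-4.1, 0.73, -1.36, 0, 0.5]
    - [-4.1, 0.73, -1.36, 0, 0.5]
    - [-4.1, 0.73, -1.36, 0, 0.5]
    - [-4.1, 0.73, -1.36, 0, 0.5]
    - [-4.1, 0.73, -1.36, 0, 0.5]
    - [-4.1, 0.73, -1.36, 0, 0.5]
    - [-4.1, 0.73, -1.36, 0, 0.5]
    - [-4.1, 0.73, -1.36, 0, 0.5]
    - [-4.1, 0.73, -1.36, 0, 0.5]
    - [-4.1, 0.73, -1.36, 0, 0.5]
    - [-1.4, -3.8, 0, 0, 0.5]
    - [-1.4, -3.8, 0, 0, 0.5]
    - [-1.4, -3.8, 0, 0, 0.5]
    - [0, 0, 0, 0, 0.5]

```text
time: 12.0
tcp_pos: [0.9113, 0.1585, 0.4976]
tcp_rot: [-0.63, 0.758, -0.151, 0.077]
force: [0.1, 0.9, -6.4]
finger_gap: 0.125
grip_force: 70.3
```

```bash
python3 st.py
```

```text
12.0 q [ 0.3729  1.0586  1.4016  0.238  -1.6649 -0.5053] p [0.9113 0.1585 0.4976] F [ 0.1172  0.8624 -6.4254] T [0.5676 1.0773 0.0307] 0.12500148642650155 70.27408436872065
[[-0.1952 -0.9318  0.3061]
 [-0.978   0.1614 -0.1323]
 [ 0.0739 -0.3252 -0.9428]]
```

Reached the limit again with q1 = 0.37. Pushing on from here.

Emit:
servo_tool:
  commands:
    - [-1.4, -3.8, 0, 0, 0.5]
    - [-1.4, -3.8, 0, 0, 0.5]
    - [-1.4, -3.8, 0, 0, 0.5]
    - [0, 0, 0, 0, 0.5]

```text
time: 12.4
tcp_pos: [0.924, 0.1615, 0.4975]
tcp_rot: [-0.626, 0.751, -0.176, 0.114]
force: [-0.9, 0.9, -4.2]
finger_gap: 0.123
grip_force: 70.3
```

```bash
python3 st.py
```

```text
12.4 q [ 0.373   1.0688  1.4069  0.2585 -1.572  -0.5095] p [0.924  0.1615 0.4975] F [-0.8575  0.9125 -4.2227] T [0.4059 1.3081 0.0701] 0.12279335935977803 70.29350543394685
[[-0.1901 -0.9007  0.3907]
 [-0.9805  0.1542 -0.1216]
 [ 0.0492 -0.4062 -0.9124]]
```

Emit:
servo_tool:
  commands:
    - [-1.4, -3.8, 0, 0, 0.5]
    - [-1.4, -3.8, 0, 0, 0.5]
    - [-1.4, -3.8, 0, 0, 0.5]
    - [-0.3, -0.8, 0, 0, 0.5]
    - [0, 0, 0, 0, 0.5]

```text
time: 12.9
tcp_pos: [0.9363, 0.1676, 0.494]
tcp_rot: [-0.623, 0.742, -0.198, 0.146]
force: [-0.1, -0.8, -3.5]
finger_gap: 0.121
grip_force: 70.3
```

```bash
python3 st.py
```

```text
12.9 q [ 0.3758  1.0808  1.4067  0.2797 -1.482  -0.5155] p [0.9363 0.1676 0.494 ] F [-0.1233 -0.7781 -3.4728] T [0.3062 1.4316 0.0176] 0.12066984188276049 70.32975603360683
[[-0.1804 -0.8672  0.4641]
 [-0.9831  0.1443 -0.1125]
 [ 0.0306 -0.4766 -0.8786]]
```

Emit:
servo_tool:
  commands:
    - [-1.4, -3.8, 0, 2.7, 0.5]
    - [-0.7, -2, 0, 0, 0.5]
    - [0, 0, 0, 0, 0.5]

```text
time: 13.2
tcp_pos: [0.9403, 0.1689, 0.497]
tcp_rot: [-0.604, 0.752, -0.206, 0.167]
force: [0.0, -0.5, -3.0]
finger_gap: 0.124
grip_force: 70.4
```

```bash
cat > geo.py <<'E'
from h import *
def frame(yaw):return R.from_euler("z",yaw,degrees=True).as_matrix()@R.from_euler("y",-30,degrees=True).as_matrix()
YAW=-12.;B=frame(YAW);O0=np.array([.6081,-.0066,.107])
pts={"top":((261.1,142),(313.8,152.3)),"scene":((252.2,259.3),(215.1,228.2))}
H={n:np.array([onplane(n,u,O0+B[:,2]*.0105,B[:,2]) for u in us]) for n,us in pts.items()}
HC=(H["top"].mean(0)+H["scene"].mean(0))/2   # midpoint of head tops, world
def state(L=.200):
    o=get_obs();M=R.from_quat(o["tcp_rot"]).as_matrix();p=np.array(o["tcp_pos"]);C=np.c_[-M[:,1],-M[:,0],-M[:,2]];return p,M,C,p+M[:,2]*L
def want(x,y,h,L=.200):
    "tool shift to bring cover origin to pins-relative box x,y and height h over the face; rotations left"
    p,M,C,c=state(L);tgt=HC+B@np.array([x,y,h-.0105]);return M.T@(tgt-c)*100,B.T@(c-HC)+[0,0,.0105],R.from_matrix(B.T@C).as_rotvec(degrees=True)
E
python3 st.py;python3 -c "
from geo import *
for n in H:print(n,[B.T@(x-O0) for x in H[n]])
print(HC,*want(-.014,0,.06))"
```

```text
13.2 q [ 0.3761  1.0818  1.407   0.2896 -1.4427 -0.5637] p [0.9403 0.1689 0.497 ] F [ 0.0443 -0.5441 -2.9528] T [ 0.3073  1.6252 -0.0075] 0.12425413556273576 70.35216088872403
[[-0.2146 -0.8396  0.499 ]
 [-0.9767  0.1858 -0.1074]
 [-0.0025 -0.5105 -0.8599]]
top [array([0.0361, 0.0683, 0.0105]), array([ 0.0365, -0.0664,  0.0105])]
scene [array([0.0371, 0.0634, 0.0105]), array([ 0.0366, -0.0694,  0.0105])]
[ 0.6337 -0.0131  0.1344] [24.458  42.2156 -7.1285] [ 0.4107  0.2415 -0.0065] [-0.0732 -0.6961 -0.4098]
```

Emit:
servo_tool:
  commands:
    - [2.22, 3.84, -1.5, 0, 0.5]
    - [2.22, 3.84, -1.5, 0, 0.5]
    - [2.22, 3.84, -1.5, 0, 0.5]
    - [2.22, 3.84, -1.5, 0, 0.5]
    - [2.22, 3.84, -1.5, 0, 0.5]
    - [2.22, 3.84, -1.5, 0, 0.5]
    - [2.22, 3.84, -1.5, 0, 0.5]
    - [2.22, 3.84, -1.5, 0, 0.5]
    - [2.22, 3.84, 1.6, 0, 0.5]
    - [2.22, 3.84, 1.6, 0, 0.5]
    - [2.22, 3.84, 1.6, 0, 0.5]
    - [0, 0, 0, 0, 0.5]
    - [0, 0, 0, 0, 0.5]

```text
time: 14.5
tcp_pos: [0.5732, 0.04, 0.3577]
tcp_rot: [-0.603, 0.753, -0.208, 0.163]
force: [1.7, 0.8, -1.9]
finger_gap: 0.122
grip_force: 70.4
```

```bash
python3 st.py;python3 - <<'E'
from geo import *
print(*want(-.014,0,.06))
p,M,C,c=state()
t=read_camera("top");s=read_camera("scene");cv2.imwrite("pics/t5.png",t);cv2.imwrite("pics/s5.png",s)
for n in("top","scene"):
  for nm,q in(("c",(0,0)),("KL",(.014,.068)),("KR",(.014,-.068)),("A",(.075,.085)),("B",(.075,-.085)),("C",(-.075,-.085)),("D",(-.075,.085))):print(n,nm,proj(n,c+C@np.array([*q,.004])))
f=lambda im,x,y,w,h:cv2.resize(im[y:y+h,x:x+w],(400,400),interpolation=cv2.INTER_CUBIC)
cv2.imwrite("pics/hov.png",np.hstack([f(t,235,100,110,110),f(s,180,180,130,130)]))
E
```

```text
14.5 q [ 0.3071  0.2478 -0.6228  0.8727 -0.3476 -1.3062] p [0.5732 0.04   0.3577] F [ 1.6817  0.7517 -1.9025] T [0.452  1.1675 0.1049] 0.12221811115247315 70.42287981603295
[[-0.2202 -0.8395  0.4968]
 [-0.9754  0.1871 -0.1162]
 [ 0.0046 -0.5102 -0.8601]]
[ 3.8037  6.6582 -2.1366] [0.0532 0.0372 0.039 ] [-0.5916 -0.6737 -0.4878]
top c [276.0955 128.1419]
top KL [249.5295 116.9909]
top KR [304.8387 128.4964]
top A [246.6592  91.2911]
top B [317.0781 105.8323]
top C [304.3176 163.6657]
top D [237.0953 149.542 ]
scene c [233.8254 249.0669]
scene KL [250.4321 268.7321]
scene KR [210.2039 233.6482]
scene A [237.8457 282.42  ]
scene B [186.6959 236.2041]
scene C [230.4473 220.5679]
scene D [279.3638 261.3467]
```

View pics/hov.png

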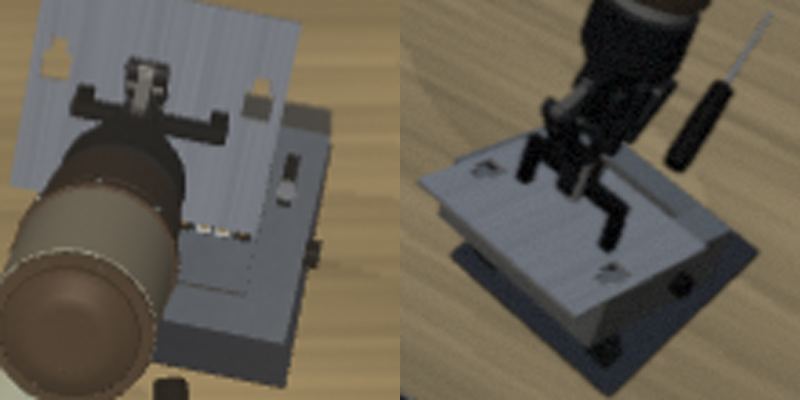

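The hover view shows the cover parallel to the box, but still about 7 cm up-slope and to the left. Its left keyhole is at top (251,118), the right pin at top (314,152). I continue the approach.

Emit:
servo_tool:
  commands:
    - [0.4, 0.7, -0.2, 0, 0.5]
    - [0.4, 0.7, -0.2, 0, 0.5]
    - [0.4, 0.7, -0.2, 0, 0.5]
    - [0.4, 0.7, -0.2, 0, 0.5]
    - [0.4, 0.7, -0.2, 0, 0.5]
    - [0.4, 0.7, -0.2, 0, 0.5]
    - [0.4, 0.7, -0.2, 0, 0.5]
    - [0.4, 0.7, -0.2, 0, 0.5]
    - [0.4, 0.7, -0.2, 0, 0.5]
    - [0, 0, 0, 0, 0.5]

```text
time: 15.6
tcp_pos: [0.5055, 0.0201, 0.3434]
tcp_rot: [-0.602, 0.753, -0.209, 0.167]
force: [0.5, -0.0, -3.6]
finger_gap: 0.129
grip_force: 70.4
```

```bash
python3 st.py;python3 -c "
from geo import *
print(*want(-.014,0,.06))"
```

```text
15.6 q [ 0.2063  0.1483 -0.838   1.2049 -0.2318 -1.5682] p [0.5055 0.0201 0.3434] F [ 0.5494 -0.0491 -3.6164] T [ 0.3121  1.563  -0.0444] 0.12936161119785564 70.4487250931561
[[-0.2201 -0.8361  0.5025]
 [-0.9755  0.1882 -0.114 ]
 [ 0.0007 -0.5153 -0.857 ]]
[ 0.4506  0.7353 -0.2415] [-0.0066  0.0044  0.0577] [-0.3991 -1.017  -0.5933]
```

Emit:
servo_tool:
  commands:
    - [0.2, 0.37, -0.1, 0, 0.5]
    - [0.2, 0.36, -0.1, 0, 0.5]
    - [0, 0, 0, 0, 0.5]

```text
time: 15.9
tcp_pos: [0.4973, 0.0178, 0.3403]
tcp_rot: [-0.602, 0.753, -0.209, 0.166]
force: [1.0, -0.4, -3.8]
finger_gap: 0.123
grip_force: 70.4
```

```bash
python3 - <<'E'
from geo import *
print(*want(-.014,0,.06))
p,M,C,c=state()
t=read_camera("top");s=read_camera("scene");cv2.imwrite("pics/t6.png",t);cv2.imwrite("pics/s6.png",s)
for n in("top","scene"):
  for nm,q in(("KL",(.014,.068)),("KR",(.014,-.068)),("A",(.075,.085)),("B",(.075,-.085)),("C",(-.075,-.085)),("D",(-.075,.085))):print(n,nm,proj(n,c+C@np.array([*q,.004])))
f=lambda im,x,y,w,h:cv2.resize(im[y:y+h,x:x+w],(400,400),interpolation=cv2.INTER_CUBIC)
cv2.imwrite("pics/hov2.png",np.hstack([f(t,240,105,100,100),f(s,180,190,100,100)]))
E
```

```text
[ 0.034  -0.1051 -0.1165] [-0.015   0.0003  0.0588] [-0.4345 -0.9009 -0.5818]
top KL [259.0065 148.8267]
top KR [313.9993 160.4463]
top A [256.3298 123.7807]
top B [326.4047 138.5296]
top C [313.1304 194.4705]
top D [246.3644 180.2874]
scene KL [260.2054 243.7641]
scene KR [221.3945 211.5081]
scene A [248.6864 255.5062]
scene B [199.3226 213.1504]
scene C [240.1448 200.4148]
scene D [287.3354 238.0737]
```

View pics/hov2.png

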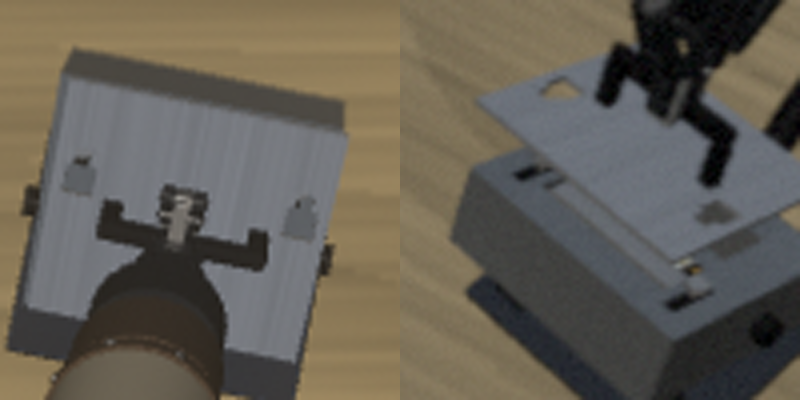

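The crop shows the keyholes at top (259.8,150.0) and (315,160.5), scene (259,243.3) and (220,212). That puts the cover about 2 mm to -y of the prediction. I re-measure the heads more carefully.

```bash
python3 - <<'E'
from geo import *
for f,cs in(("scene0",((253,261),(216,229))),("top0",((261,142),(314,152)))):
    g=cv2.cvtColor(cv2.imread(f"pics/{f}.png"),6)
    for x,y in cs:print(f,x,y);print(g[y-7:y+8,x-8:x+9])
E
```

```text
scene0 253 261
[[100 100 117 128 119 111 124 115  84  83  81  81  80  79  72  68  69]
 [ 96 102 121 135 133 124 126 116  87  79  83  78  79  81  82  81  78]
 [ 98  99 103 117 131 117  86  65  53  52  66  79  81  82  80  82  84]
 [ 99  98  98 103  97  74  47  45  70  77  70  74  82  82  81  82  82]
 [ 96  99 103  98  97  86  59  42  74  84  81  80  81  80  80  83  81]
 [ 95  96  99  98  97  94  84  88  99  98  91  86  83  82  81  81  85]
 [ 89  95  97  98  90  83  81  96 100 101  99  96  88  82  81  84  83]
 [ 79  82  90  88  81  78  78  87  98 102 101  99  89  82  83  83  83]
 [ 78  81  83  81  79  74  67  76  87  92  91  81  66  72  79  82  82]
 [ 80  81  79  75  65  50  47  60  73  68  64  50  50  68  80  83  81]
 [ 79  78  66  51  33  22  20  35  41  40  48  64  77  79  81  80  82]
 [ 66  53  39  20  17  11  17  26  46  65  75  80  79  81  81  79  80]
 [ 71  47  24  17  14  27  42  63  74  77  81  80  84  84  82  80  80]
 [ 80  66  51  37  43  65  74  79  80  81  84  78  83  82  81  80  79]
 [ 81  80  80  76  76  79  81  81  79  82  82  81  80  81  74  68  63]]
scene0 216 229
[[10
[... 2519 characters left out ...]
 98  90  93  92 107 106 105  93  81  93  92  92  92  93  91]
 [111 112 106  93  93 100 112 113 112 109  91  93  92  92  92  92  91]
 [112 111  89  91  93 112 113 113 113 111  96  94  92  92  92  92  83]
 [110 111  94  92  93 109 115 115 115 113 104  94  93  92  91  91  75]
 [110 110  92  91  91  80  94 111 112 104  97  94  93  93  92  90  68]
 [112 108  92  92  91  53  51  65  66  94  93  93  93  93  93  91  62]
 [111  92  92  92  93  74  60  50  51  93  93  93  93  93  92  84  60]
 [116  96  92  92  94  91  90  89  89  93  93  92  93  94  94  83  68]
 [116  83  93  93  94  93  93  93  94  95  93  92  93  93  92  68  76]
 [ 99  91  93  94  93  93  93  93  94  94  94  93  93  94  92  66  83]]
```

```bash
python3 - <<'E'
from geo import *
p,M,C,c=state()
hd={"top":((260.1,141.4),(313.5,152.2)),"scene":((254.2,260.5),(215.8,228.6))}
kh={"top":((259.4,149.6),(314.6,160.1)),"scene":((258.6,242.9),(219.6,211.6))}
for n in hd:
    h=np.array([B.T@(onplane(n,u,O0+B[:,2]*.0105,B[:,2])-O0) for u in hd[n]])
    k=np.array([B.T@(onplane(n,u,c+C[:,2]*.004,C[:,2])-O0) for u in kh[n]])
    print(n,h*1e3,k*1e3,"dx,dy",(k.mean(0)-h.mean(0))*1e3)
d,e=tri(hd["scene"][0],hd["top"][0]);print(B.T@(d-O0),e);d,e=tri(hd["scene"][1],hd["top"][1]);print(B.T@(d-O0),e)
for i in(0,1):
    d,e=tri(kh["scene"][i],kh["top"][i]);print("K",B.T@(d-O0),e)
print("pred K",[B.T@(c+C@[.014,y,.004]-O0) for y in(.068,-.068)])
E
```

```text
top [[ 37.1102  71.0602  10.5   ]
 [ 36.5599 -65.6099  10.5   ]] [[ 34.3633  65.9483  62.4428]
 [ 35.9172 -70.0285  63.4822]] dx,dy [-1.6948 -4.7653 52.4625]
scene [[ 35.7243  69.0477  10.5   ]
 [ 36.0775 -67.3905  10.5   ]] [[ 37.4296  63.0165  62.5136]
 [ 39.6024 -70.4716  63.5443]] dx,dy [ 2.6151 -4.5562 52.5289]
[0.0381 0.0707 0.0128] 0.0006459192636661344
[ 0.0374 -0.0659  0.012 ] 0.0009558985543665952
K [0.036  0.0644 0.0629] 0.004033204929724295
K [ 0.0364 -0.0711  0.062 ] 0.002750867854094762
pred K [array([0.0366, 0.0674, 0.0625]), array([ 0.0352, -0.0686,  0.0635])]
```

Emit:
servo_tool:
  commands:
    - [-0.23, -0.03, 0, -0.6, 0.5]
    - [-0.23, -0.03, 0, 0, 0.5]
    - [0, 0, 0.8, 0, 0.5]
    - [0, 0, 0.8, 0, 0.5]
    - [0, 0, 0.8, 0, 0.5]
    - [0, 0, 0.8, 0, 0.5]
    - [0, 0, 0.6, 0, 0.5]
    - [0, 0, 0, 0, 0.5]
    - [0, 0, 0, 0, 0.5]

```text
time: 16.9
tcp_pos: [0.5207, 0.022, 0.3153]
tcp_rot: [-0.606, 0.751, -0.208, 0.159]
force: [0.3, 0.3, -3.7]
finger_gap: 0.12
grip_force: 70.4
```

```bash
python3 st.py;python3 - <<'E'
from geo import *
print(*want(-.014,0,.0))
t=read_camera("top");s=read_camera("scene");cv2.imwrite("pics/t7.png",t);cv2.imwrite("pics/s7.png",s)
f=lambda im,x,y,w,h:cv2.resize(im[y:y+h,x:x+w],(400,400),interpolation=cv2.INTER_CUBIC)
cv2.imwrite("pics/low.png",np.hstack([f(t,245,110,80,80),f(s,195,205,80,80)]))
E
```

```text
16.9 q [ 0.0806  0.2074 -0.8555  1.5698 -0.1604 -1.822 ] p [0.5207 0.022  0.3153] F [ 0.3202  0.2564 -3.724 ] T [0.3811 1.5861 0.0372] 0.1201567568704615 70.35429128911346
[[-0.2153 -0.844   0.4913]
 [-0.9765  0.1789 -0.1206]
 [ 0.0139 -0.5057 -0.8626]]
[0.7253 0.3879 2.628 ] [-0.0103  0.0077  0.0262] [-0.9044 -0.3752  0.0254]
```

View pics/low.png

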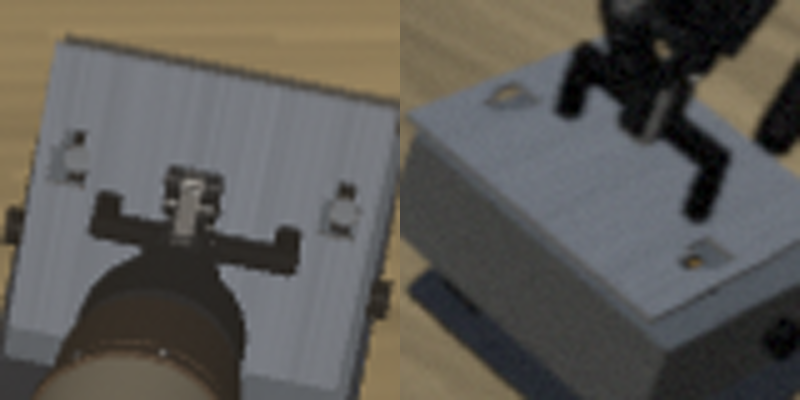

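Emit:
servo_tool:
  commands:
    - [0.16, 0.13, 0.2, 0, 0.5]
    - [0.15, 0.12, 0.2, 0, 0.5]
    - [0, 0, 0.2, 0, 0.5]
    - [0, 0, 0.2, 0, 0.5]
    - [0, 0, 0, 0, 0.5]

```text
time: 17.5
tcp_pos: [0.5234, 0.0203, 0.3111]
tcp_rot: [-0.606, 0.752, -0.208, 0.155]
force: [0.9, -0.5, -3.9]
finger_gap: 0.126
grip_force: 70.4
```

```bash
python3 st.py;python3 -c "
from geo import *
print(*want(-.0128,.0046,.0))"
```

```text
17.5 q [ 0.0722  0.2176 -0.8532  1.5859 -0.1605 -1.8321] p [0.5234 0.0203 0.3111] F [ 0.8724 -0.4631 -3.9394] T [ 0.3474  1.5154 -0.0148] 0.12554310384216827 70.36386111751199
[[-0.2182 -0.8465  0.4857]
 [-0.9757  0.1798 -0.1251]
 [ 0.0185 -0.5012 -0.8651]]
[0.0441 0.1967 2.1045] [-0.0109  0.0055  0.021 ] [-1.2246 -0.0785  0.0055]
```

Emit:
servo_tool:
  commands:
    - [0, 0.15, 0, 0, 0.5]
    - [0, 0.15, 0, 0, 0.5]
    - [0, 0.1, 0, 0, 0.5]
    - [0, 0, 0.3, 0, 0.5]
    - [0, 0, 0.3, 0, 0.5]
    - [0, 0, 0, 0, 0.5]

```text
time: 18.1
tcp_pos: [0.5241, 0.0221, 0.3068]
tcp_rot: [-0.605, 0.753, -0.208, 0.153]
force: [-0.1, -1.2, -4.0]
finger_gap: 0.12
grip_force: 70.4
```

```bash
python3 st.py;python3 -c "
from geo import *
print(*want(-.0128,.0046,.0))"
```

```text
18.1 q [ 0.0655  0.2251 -0.8546  1.6181 -0.1605 -1.8595] p [0.5241 0.0221 0.3068] F [-0.107  -1.1797 -4.0444] T [0.3812 1.4463 0.0193] 0.12042413369164377 70.38443852216005
[[-0.2202 -0.8483  0.4816]
 [-0.9752  0.1803 -0.1283]
 [ 0.022  -0.4979 -0.867 ]]
[ 0.151  -0.0679  1.7182] [-0.0134  0.0065  0.0171] [-1.4553  0.1384  0.0038]
```

Emit:
servo_tool:
  commands:
    - [0.1, -0.03, 0.1, 0, 0.5]
    - [0.1, -0.03, 0.2, 0, 0.5]
    - [0, 0, 0.2, 0, 0.5]
    - [0, 0, 0, 0, 0.5]

```text
time: 18.5
tcp_pos: [0.5272, 0.0205, 0.3048]
tcp_rot: [-0.605, 0.753, -0.208, 0.151]
force: [0.7, 0.2, -3.4]
finger_gap: 0.124
grip_force: 70.4
```

```bash
python3 st.py;python3 -c "
from geo import *
print(*want(-.0128,.0046,.0))"
```

```text
18.5 q [ 0.0613  0.2326 -0.8499  1.621  -0.1604 -1.8591] p [0.5272 0.0205 0.3048] F [ 0.7277  0.2148 -3.4117] T [0.386  1.5038 0.0738] 0.12435444128812728 70.38471344858408
[[-0.2214 -0.8494  0.4791]
 [-0.9749  0.1805 -0.1304]
 [ 0.0243 -0.496  -0.868 ]]
[0.017  0.0744 1.3754] [-0.012   0.0052  0.0137] [-1.6025  0.267   0.0032]
```

```bash
python3 - <<'E'
from geo import *
g=cv2.cvtColor(read_camera("top"),6)
for x,y in((260,142),(313,152)):print(g[y-8:y+8,x-8:x+9])
g=cv2.cvtColor(read_camera("scene"),6)
for x,y in((254,260),(216,228)):print(g[y-9:y+8,x-9:x+9])
E
```

```text
[[118 102  99 121 121 121 121 119 103 121 119 122 122 122 120 117 117]
 [115  98 104 123 120 122 121  99  62  69  74  88 120 123 119 116 117]
 [110  97 110 123 119 122 120 100  49  41  44  74 117 122 119 117 119]
 [ 98  95 113 123 120 123 120  80  45  41  40  93 119 121 118 117 118]
 [ 89  94 118 122 120  97 104  78  50  48  42  97 119 121 118 116 119]
 [ 96  98 121 121 120  96  86  94  97  96  64  98 113 121 117 117 119]
 [ 88  99 121 120 117  97 109 111 112 112 107  86 108 119 116 117 118]
 [ 93 104 122 119 116 100 113 114 114 114 115 101 113 118 116 117 119]
 [ 93 110 122 119  98  96 115 117 117 115 115  93 114 118 116 119 120]
 [ 93 112 122 119 102  95 106 114 115 116 113  95 119 117 116 119 119]
 [ 93 118 122 120  89  95  85  76  89  81  84 100 119 117 116 118 119]
 [ 97 120 120 120 107  93  81  63  57  53  91 102 118 116 117 118 119]
 [ 99 122 120 122 117 114 116 115 105 107  96 111 118 117 117 118 119]
 [105 122 120 120 118 117 123 121 120 122 119 121 118 116  82  66  79]
 [111 122 119 120 118 118 123 120 122 123 122 121 118  96  48  39  43]
 [113 121 119 120 118 118 123 120 1
[... 3025 characters left out ...]
 93 103 112 112 109  96]
 [115 114 111 112  97  80  85  95  97  99  93  86  83  91 105 112 110  88]
 [112 111 112  96  77  73  86 103 106 108 103  96  88  90 103 111 108  81]
 [114 113 110 105  97  87  86  99 107 108 106 105 108 108 111 110 104  68]
 [111 110 113 113 108 103 103 110 112 112 111 112 113 113 112 112 110  85]
 [110 113 113 113 110 109 110 113 115 114 112 113 113 114 115 114 113 110]
 [109 112 111 109 112 111 113 114 113 115 114 114 116 114 116 115 117 113]
 [111 113 113 112 112 113 114 113 115 112 114 116 114 116 115 115 116 112]
 [112 113 113 114 115 115 117 116 114 115 114 118 116 113 113 113 113 111]
 [114 114 116 112 115 115 115 115 116 115 116 114 113 112 115 113 113 112]]
```

Emit:
servo_tool:
  commands:
    - [0.03, -0.08, 0.1, 0, 0.5]
    - [0, -0.04, 0.15, 0, 0.5]
    - [0, 0, 0.15, 0, 0.5]
    - [0, 0, 0, 0, 0.5]

```text
time: 19.0
tcp_pos: [0.5304, 0.0202, 0.3029]
tcp_rot: [-0.605, 0.754, -0.208, 0.15]
force: [0.4, 0.4, -3.6]
finger_gap: 0.119
grip_force: 70.4
```

```bash
python3 st.py;python3 - <<'E'
from geo import *
print(*want(-.0113,.0046,.0))
g=cv2.cvtColor(read_camera("top"),6)
for x,y in((260,142),(313,152)):print(g[y-8:y+8,x-5:x+6])
g=cv2.cvtColor(read_camera("scene"),6)
for x,y in((254,260),(216,228)):print(g[y-6:y+6,x-6:x+7])
E
```

```text
19.0 q [ 0.0589  0.24   -0.8447  1.6259 -0.1604 -1.8621] p [0.5304 0.0202 0.3029] F [ 0.4185  0.4381 -3.586 ] T [ 0.3998  1.5529 -0.0138] 0.11921448022612062 70.37911791354418
[[-0.2221 -0.8501  0.4775]
 [-0.9747  0.1807 -0.1316]
 [ 0.0256 -0.4947 -0.8687]]
[0.0301 0.0819 1.0558] [-0.0104  0.0052  0.0105] [-1.6893  0.3508  0.0073]
[[121 121 121 122 115  75  70  74  87 120 121]
 [122 120 121 122  97  50  41  44  59 119 123]
 [123 120 122 121  99  49  42  41  70 118 122]
 [123 119 101 104  85  46  42  42  91 118 121]
 [123 120 102  96  80  50  48  42  85 113 120]
 [122 120  99  85  94  97  96  64  90 104 119]
 [120 108  96 109 112 113 112 106  85 106 119]
 [120 113 101 113 114 115 114 115 100 113 118]
 [119 102  97 116 116 116 116 115  92 113 117]
 [120 102  96 106 114 115 117 113  95 119 117]
 [120 110  99  97  97 101  91  86 100 119 117]
 [120 118 115 117 119 109 109 102 105 118 117]
 [120 118 118 122 122 119 122 120 120 119 116]
 [121 119 118 122 121 120 123 122 122 118 116]
 [120 118 119 123 120 121 123 123 122 118  96]
 [120 118 119 124 120 121 123 123 120 117  64]]
[[123 124 121 
[... 1360 characters left out ...]
1 114 112 111 112 111  96  80  80  84]]
[[109 111 110 111 109 110 109 112 110 114 114 116 112]
 [109 113 112 112 113 111 111 114 115 111 113 116 116]
 [113 115 111 112 112 111 112 111 114 112 113 114 113]
 [112 109 111 108  97  85  89 108 112 116 115 114 114]
 [110 106  93  83  75  78  86  93 106 111 114 113 113]
 [107  90  71  78  92  96  97  94  94 104 111 110 109]
 [ 99  86  82  84  99 106 105 102  96  91 100 110 107]
 [ 76  77  78  81  98 103 104 105 100  92  95 109 110]
 [ 94  87  84  84  90  97 102 105 101  99 109 110 106]
 [108  98  89 101 109 106 106 111 109 112 113 117 112]
 [111 105 106 112 114 110 114 115 111 113 112 115 115]
 [112 114 113 114 110 113 113 112 112 113 116 113 115]]
```

Emit:
servo_tool:
  commands:
    - [0.03, 0.1, 0.05, 0, 0.5]
    - [0, 0, 0.15, 0, 0.5]
    - [0, 0, 0.15, 0, 0.5]
    - [0, 0, 0, 0, 0.5]

```text
time: 19.5
tcp_pos: [0.5318, 0.0205, 0.3009]
tcp_rot: [-0.605, 0.754, -0.208, 0.149]
force: [-0.2, -0.0, -3.8]
finger_gap: 0.12
grip_force: 70.4
```

```bash
cat > s2.py <<'E'
from geo import *
o=get_obs();print(o["time"],"q",np.array(o["joints"]),"F",B.T@np.array(o["force"]),"T",np.array(o["ft_torque"]),o["finger_gap"])
print(*want(-.0113,.0046,.0))
E
python3 s2.py
```

```text
19.5 q [ 0.0552  0.2451 -0.8432  1.6393 -0.1605 -1.8728] F [-2.0551 -0.0388 -3.2291] T [ 0.4382  1.4979 -0.0082] 0.1203256160680358
[0.0503 0.0603 0.8166] [-0.0106  0.0054  0.0081] [-1.8056  0.4369  0.0007]
```

Emit:
servo_tool:
  commands:
    - [0.02, 0.08, 0.1, 0, 0.5]
    - [0, 0, 0.15, 0, 0.5]
    - [0, 0, 0.15, 0, 0.5]
    - [0, 0, 0, 0, 0.5]

```text
time: 19.9
tcp_pos: [0.5336, 0.0209, 0.2984]
tcp_rot: [-0.605, 0.754, -0.208, 0.147]
force: [-0.5, -0.3, -3.2]
finger_gap: 0.119
grip_force: 70.4
```

```bash
python3 s2.py
```

```text
19.9 q [ 0.0511  0.2514 -0.8411  1.6544 -0.1605 -1.8849] F [-1.9804 -0.4452 -2.5874] T [ 0.41    1.4797 -0.0769] 0.11897017755407874
[0.0859 0.0453 0.5218] [-0.0108  0.0056  0.0052] [-1.9347  0.5422  0.0016]
```

Emit:
servo_tool:
  commands:
    - [0.04, 0.06, 0.1, 0, 0.5]
    - [0, 0, 0.1, 0, 0.5]
    - [0, 0, 0.1, 0, 0.5]
    - [0, 0, 0, 0, 0.5]

```text
time: 20.3
tcp_pos: [0.5346, 0.0209, 0.2969]
tcp_rot: [-0.605, 0.754, -0.208, 0.146]
force: [-3.0, -0.4, -2.2]
finger_gap: 0.12
grip_force: 70.6
```

```bash
python3 s2.py; python3 - <<'E'
from geo import *
g=cv2.cvtColor(read_camera("top"),6)
for x,y in((260,142),(313,152)):print(g[y-8:y+8,x-5:x+6])
E
```

```text
20.3 q [ 0.0479  0.2551 -0.84    1.6652 -0.1605 -1.8932] F [-3.5363 -0.9688 -0.4556] T [0.3517 1.7298 0.0362] 0.12011434681180795
[0.083  0.0334 0.3404] [-0.0109  0.0056  0.0034] [-2.0317  0.5995 -0.0012]
[[121 121 121 123 102  59  46  44  67 119 122]
 [122 120 122 122  93  49  42  41  54 118 122]
 [124 120 117 106  98  49  41  41  70 118 122]
 [123 120 107  95  84  47  42  41  81 113 122]
 [123 121 104  94  79  50  47  42  78 102 120]
 [121 121  99  85  93  97  96  64  90 101 120]
 [120 117  98 109 112 112 112 107  85 106 118]
 [120 115 100 113 114 115 114 115 101 114 118]
 [119  98  96 115 116 116 116 116  92 118 118]
 [120 110  95 108 114 115 117 113  95 119 117]
 [120 118 115 118 112 109 116 101 104 119 117]
 [107 118 118 120 121 118 122 119 120 119 117]
 [118 118 118 121 122 120 124 123 122 119 117]
 [121 119 118 123 121 121 123 123 122 118  96]
 [120 118 119 123 120 121 123 123 122 118  94]
 [120 118 118 123 120 122 122 122 120 117  63]]
[[123 121 121 123 119  90  59  69  81 123 122]
 [124 122 121 122 112  58  42  43  52 106 120]
 [124 121 121 123 111  51  42  43  58 119 120]
 [123 121 115 101  97  44  42  43  63 123 120]
 [123 120 109  95  82  41  42  45  66 107 120]
 [122 120 102  96  84  72  72  51  77  98 122]
 [122 120  96  93 110 108 107  95  84 102 123]
 [120 116  96 103 115 115 114 112  94 103 124]
 [120 114  95 115 116 115 115 114  99 112 123]
 [120 101  93 112 117 117 117 116 107 115 123]
 [120 109 107 102 116 113 114 105  93 121 121]
 [121 117 117 118 123 117 119 111 101 123 120]
 [120 118 117 121 123 120 123 121 119 124 120]
 [120 118 118 123 122 121 124 123 120 123 118]
 [120 118 117 123 120 122 123 122 121 121 119]
 [119 118 120 124 119 123 122 121 122 121 115]]
```

Emit:
servo_tool:
  commands:
    - [0, 0, -0.2, 0, 0.5]
    - [0.04, 0.1, 0, 0, 0.5]
    - [0, 0.1, 0, 0, 0.5]
    - [0, 0.1, 0, 0, 0.5]
    - [0, 0, 0, 0, 0.5]

```text
time: 20.85
tcp_pos: [0.5311, 0.0212, 0.2968]
tcp_rot: [-0.605, 0.755, -0.208, 0.146]
force: [-0.0, -0.6, -3.1]
finger_gap: 0.117
grip_force: 70.3
```

```bash
python3 s2.py; python3 - <<'E'
from geo import *
g=cv2.cvtColor(read_camera("top"),6)
for x,y in((260,142),(313,152)):print(g[y-8:y+6,x-5:x+6])
E
```

```text
20.85 q [ 0.045   0.2501 -0.847   1.6767 -0.1595 -1.9023] F [-1.4983 -0.5994 -2.7553] T [0.3902 1.4533 0.0042] 0.11686627003568908
[ 0.0266 -0.2893  0.5061] [-0.0141  0.005   0.0051] [-2.0451  0.6334 -0.0047]
[[118 122 121 123 107  85 103 102 120 122 122]
 [120 121 121 123 112  57  59  58  72 120 122]
 [122 121 121 123 101  49  41  41  53 119 122]
 [123 120 122 116  90  47  41  41  77 119 122]
 [124 119 100  98  81  50  48  42  88 118 122]
 [122 120 102  86  94  97  96  64  91  99 119]
 [122 121  91 108 112 113 112 107  84  99 119]
 [121 108  98 114 114 114 115 115 101 107 118]
 [120 114  97 115 117 116 116 115  93 113 118]
 [119 102  96 105 114 116 116 113  94 114 117]
 [119 105  94  82  76  90  81  85  94 119 117]
 [120 118 108 106 100  81  72  89  99 119 117]
 [120 119 116 119 121 115 117 111 111 119 117]
 [120 118 118 121 123 120 123 122 121 119 116]]
[[123 124 121 121 118 117 120 122 120 122 122]
 [124 123 121 122 119  86  89 104 104 122 122]
 [123 122 121 123 118  57  51  58  70 118 121]
 [124 121 120 124 112  44  42  43  57 109 120]
 [123 121 116 117  97  41  42  44  71 120 120]
 [123 121 114  99  87  72  72  51  85 122 120]
 [123 120 104  94 109 109 107  96  85 102 116]
 [122 120 102 102 115 115 114 112  93  97 121]
 [120 120  96 115 116 115 115 114  99 103 123]
 [120 114  96 112 117 117 118 116 107 100 124]
 [120 108  94  81  97 114 113 106 100 112 123]
 [120 104  88  63  58  67  68  96  96 120 122]
 [120 118 115 106 108  87  79  91  99 123 122]
 [121 119 117 119 122 116 118 119 110 123 120]]
```

Emit:
servo_tool:
  commands:
    - [0.02, 0.03, 0.1, 0, 0.5]
    - [0, 0.03, 0.1, 0, 0.5]
    - [0, 0.03, 0.1, 0, 0.5]
    - [0, 0, 0, 0, 0.5]

```text
time: 21.3
tcp_pos: [0.5321, 0.0215, 0.2953]
tcp_rot: [-0.605, 0.755, -0.208, 0.145]
force: [-5.1, -0.8, -0.1]
finger_gap: 0.121
grip_force: 70.8
```

```bash
python3 s2.py
```

```text
21.3 q [ 0.0418  0.2538 -0.8458  1.6895 -0.1599 -1.913 ] F [-4.2193 -1.789   2.3041] T [ 0.2142  1.7972 -0.1581] 0.12146517512048473
[ 0.0484 -0.2906  0.3352] [-0.0142  0.0052  0.0034] [-2.154   0.6565 -0.0227]
```

Emit:
servo_tool:
  commands:
    - [0, 0, 0, 0, 0.5]
    - [0, 0.02, 0.05, 0, 0.5]
    - [0, 0.02, 0.05, 0, 0.5]
    - [0, 0, 0.05, 0, 0.5]
    - [0, 0, 0, 0, 0.5]
  grip_force: 20

```text
time: 21.8
tcp_pos: [0.5325, 0.0218, 0.2943]
tcp_rot: [-0.605, 0.755, -0.208, 0.145]
force: [-6.1, -1.1, 0.9]
finger_gap: 0.119
grip_force: 71.5
```

```bash
python3 s2.py
```

```text
21.8 q [ 0.0402  0.256  -0.8454  1.6966 -0.16   -1.9189] F [-4.5123 -2.3129  3.7003] T [ 0.0894  2.0234 -0.3192] 0.11943399215512046
[ 0.0691 -0.3194  0.2288] [-0.0145  0.0054  0.0023] [-2.2064  0.6956 -0.0293]
```

Emit:
servo_tool:
  commands:
    - [0, 0, 0, 0, 1.25]
    - [0, 0, 0, 0, 1.5]
    - [0, 0, 0, 0, 1.6]
    - [0, 0, 0, 0, 1.6]
    - [0, 0, 0, 0, 1.6]
  grip_force: 20

```text
time: 22.3
tcp_pos: [0.5333, 0.0221, 0.2945]
tcp_rot: [-0.605, 0.755, -0.208, 0.145]
force: [0.3, -0.2, -0.3]
finger_gap: 0.186
grip_force: 0.1
```

```bash
python3 s2.py; python3 - <<'E'
from geo import *
t=read_camera("top");s=read_camera("scene")
g=cv2.cvtColor(t,6)
for x,y in((260,142),(313,152)):print(g[y-8:y+6,x-5:x+6])
f=lambda im,x,y,w,h:cv2.resize(im[y:y+h,x:x+w],(400,400),interpolation=cv2.INTER_CUBIC)
cv2.imwrite("pics/seat.png",np.hstack([f(t,245,110,80,80),f(s,195,205,80,80)]))
E
```

```text
22.3 q [ 0.0404  0.2567 -0.8438  1.6969 -0.1595 -1.9186] F [ 0.1641 -0.13   -0.3989] T [ 0.3305  1.0695 -0.0215] 0.18601750261094727
[ 0.1283 -0.2362  0.2172] [-0.0136  0.006   0.0021] [-2.1578  0.6565  0.003 ]
[[121 121 121 121 103  77  78  76 102 121 123]
 [122 119 122 122 102  53  46  45  79 119 123]
 [123 119 122 120 102  50  42  42  92 118 122]
 [123 120 113 105  85  46  41  41  96 118 122]
 [122 120  94  94  80  51  48  42  85 113 121]
 [121 108  95  85  94  96  96  64  91 109 119]
 [120 114  97 109 112 113 113 107  84 112 119]
 [120 103 100 113 114 115 115 115 101 114 118]
 [120  95  95 115 116 116 116 115  92 119 118]
 [120 101  96 106 114 115 116 113 100 119 117]
 [120 110 102  99  98 101  92  86 102 119 117]
 [121 118 116 118 119 110 111 103 111 118 116]
 [122 118 118 122 121 120 122 120 121 118 117]
 [121 118 118 123 120 121 124 123 122 118 117]]
[[123 122 121 123 119 113 105 120 121 122 123]
 [124 122 121 124 112  69  60  68  80 122 121]
 [123 122 121 123 111  51  43  43  64 122 120]
 [123 120 122 120 102  45  43  44  63 122 121]
 [122 121 105 101  83  42  42  46  95 120 121]
 [122 120 102  96  83  72  72  51  84 100 123]
 [122 120  96  94 110 108 107  95  84 101 123]
 [121 115  96 103 115 115 115 112  94 101 124]
 [120 108  96 115 116 116 115 114  99 112 123]
 [120 102  96 112 117 117 117 117 108 120 121]
 [120  90  93  80  97 113 114 106 105 123 120]
 [121 115 108 107  85 103  86  95  94 123 120]
 [121 118 117 121 117 118 119 112 117 123 119]
 [120 118 118 124 121 121 123 121 121 122 119]]
```

View pics/seat.png

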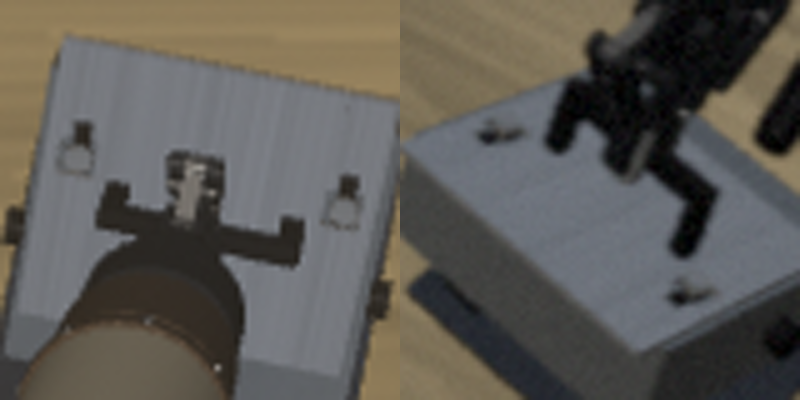

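The view shows the plate lying flat on the face, with both heads standing in the wide ends at top crop (77,155) and (343,205). I regrip lightly and slide down the slope.

Emit:
servo_tool:
  commands:
    - [0, 0, 0, 0, 0.5]
    - [0, 0, 0, 0, 0.5]
    - [0, 0, 0, 0, 0.5]
    - [0, 0, 0, 0, 0.5]
  grip_force: 25

```text
time: 22.8
tcp_pos: [0.5326, 0.022, 0.2942]
tcp_rot: [-0.605, 0.755, -0.208, 0.145]
force: [-3.9, 1.3, 1.7]
finger_gap: 0.138
grip_force: 25.1
```

```bash
python3 s2.py
```

```text
22.8 q [ 0.0404  0.2564 -0.8452  1.6968 -0.1595 -1.9187] F [-2.7177  0.4849  3.5074] T [ 0.432   1.5001 -0.0775] 0.1379751131318834
[ 0.1075 -0.3247  0.2144] [-0.0145  0.0058  0.0021] [-2.1711  0.7136  0.0063]
```

Emit:
servo_tool:
  commands:
    - [0.06, 0.1, 0, 0, 0.5]
    - [0, 0.1, 0, 0, 0.5]
    - [0, 0.15, 0, 0, 0.5]
    - [0, 0.15, 0, 0, 0.5]
    - [0, 0, 0, 0, 0.5]

```text
time: 23.3
tcp_pos: [0.5285, 0.0231, 0.2921]
tcp_rot: [-0.605, 0.755, -0.208, 0.143]
force: [-0.6, 0.3, -2.1]
finger_gap: 0.135
grip_force: 24.4
```

```bash
python3 s2.py
```

```text
23.3 q [ 0.0358  0.2537 -0.8541  1.7195 -0.1595 -1.9379] F [-1.6281  0.2067 -1.447 ] T [0.5554 1.3856 0.001 ] 0.13509001784764643
[ 0.0755 -0.854   0.2418] [-0.0198  0.0055  0.0025] [-2.3041  0.8735  0.0109]
```

Emit:
servo_tool:
  commands:
    - [0.03, 0.15, 0.02, 0, 0.5]
    - [0.03, 0.15, 0.02, 0, 0.5]
    - [0, 0.15, 0.01, 0, 0.5]
    - [0, 0.15, 0.01, 0, 0.5]
    - [0, 0.15, 0.01, 0, 0.5]
    - [0, 0, 0, 0, 0.5]

```text
time: 23.9
tcp_pos: [0.5232, 0.0251, 0.2899]
tcp_rot: [-0.605, 0.756, -0.208, 0.142]
force: [0.5, 1.1, -3.5]
finger_gap: 0.13
grip_force: 24.3
```

```bash
python3 s2.py
```

```text
23.9 q [ 0.0281  0.2497 -0.865   1.7584 -0.1595 -1.9709] F [-1.5053  1.1509 -3.2152] T [ 0.4601  1.5057 -0.0043] 0.13003617683703766
[ 0.1025 -1.4816  0.324 ] [-0.0261  0.0058  0.0034] [-2.4688  0.944   0.0026]
```

Emit:
servo_tool:
  commands:
    - [0.08, 0.05, 0.1, 0, 0.5]
    - [0, 0.1, 0.05, 0, 0.5]
    - [0, 0.12, 0.03, 0, 0.5]
    - [0, 0.12, 0.03, 0, 0.5]
    - [0, 0, 0, 0, 0.5]

```text
time: 24.4
tcp_pos: [0.5215, 0.0259, 0.288]
tcp_rot: [-0.604, 0.756, -0.209, 0.141]
force: [-0.2, 0.3, -2.5]
finger_gap: 0.135
grip_force: 24.6
```

```bash
python3 s2.py
```

```text
24.4 q [ 0.0214  0.2504 -0.8686  1.7853 -0.1595 -1.9924] F [-1.4859  0.2851 -1.9759] T [ 0.5516  1.1947 -0.0069] 0.13463254984244707
[ 0.1038 -1.736   0.2463] [-0.0286  0.0058  0.0027] [-2.6034  0.9708 -0.0053]
```

Emit:
servo_tool:
  commands:
    - [0.05, 0.12, 0.04, 0, 0.5]
    - [0, 0.12, 0.03, 0, 0.5]
    - [0, 0.12, 0.03, 0, 0.5]
    - [0, 0.12, 0.03, 0, 0.5]
    - [0, 0, 0, 0, 0.5]

```text
time: 24.9
tcp_pos: [0.5195, 0.0268, 0.2866]
tcp_rot: [-0.604, 0.756, -0.21, 0.14]
force: [5.5, -1.5, -1.7]
finger_gap: 0.131
grip_force: 24.6
```

```bash
python3 s2.py
```

```text
24.9 q [ 0.0142  0.2499 -0.8724  1.8159 -0.161  -2.0175] F [ 4.1141 -0.2838 -4.3291] T [ 0.0356 -0.2185  0.1007] 0.13051170029831866
[ 0.0749 -1.963   0.2341] [-0.0309  0.0055  0.0026] [-2.8073  0.884  -0.0406]
```

Emit:
servo_tool:
  commands:
    - [0, 0.1, 0.02, 0, 0.5]
    - [0, 0.12, 0.02, 0, 0.5]
    - [0, 0.12, 0.02, 0, 0.5]
    - [0, 0.12, 0.02, 0, 0.5]
    - [0, 0, 0, 0, 0.5]
  grip_force: 50

```text
time: 25.4
tcp_pos: [0.5182, 0.0278, 0.2861]
tcp_rot: [-0.603, 0.756, -0.212, 0.14]
force: [11.0, -3.1, -2.3]
finger_gap: 0.125
grip_force: 52.1
```

```bash
python3 s2.py
```

```text
25.4 q [ 0.0076  0.2491 -0.8744  1.8454 -0.1631 -2.0425] F [ 8.7662 -0.7357 -7.6772] T [-0.2736 -1.7283  0.2554] 0.12466837484823573
[ 0.0766 -2.049   0.2726] [-0.0318  0.0056  0.0029] [-2.9921  0.6677 -0.1182]
```

Emit:
servo_tool:
  commands:
    - [0, 0.1, 0.06, 0, 0.5]
    - [0, 0.12, 0.06, 0, 0.5]
    - [0, 0.12, 0.04, 0, 0.5]
    - [0, 0.12, 0.04, 0, 0.5]
    - [0, 0, 0, 0, 0.5]

```text
time: 25.9
tcp_pos: [0.5166, 0.0289, 0.2849]
tcp_rot: [-0.601, 0.757, -0.215, 0.14]
force: [10.9, -4.2, 2.5]
finger_gap: 0.126
grip_force: 52.8
```

```bash
python3 s2.py
```

```text
25.9 q [-0.0013  0.249  -0.8768  1.8825 -0.1653 -2.0731] F [11.2457 -1.7958 -3.577 ] T [-0.6743 -2.1746  0.0678] 0.1259206255846908
[ 0.0638 -2.1827  0.2718] [-0.0331  0.0055  0.0028] [-3.2151  0.4435 -0.191 ]
```

Emit:
servo_tool:
  commands:
    - [0, 0.15, 0.03, 0, 0.5]
    - [0, 0.15, 0.03, 0, 0.5]
    - [0, 0.15, 0.03, 0, 0.5]
    - [0, 0.1, 0.02, 0, 0.5]
    - [0, 0, 0, 0, 0.5]

```text
time: 26.4
tcp_pos: [0.5131, 0.0303, 0.2827]
tcp_rot: [-0.601, 0.757, -0.216, 0.139]
force: [9.4, -6.1, 5.2]
finger_gap: 0.13
grip_force: 53.1
```

```bash
python3 s2.py
```

```text
26.4 q [-0.0104  0.2479 -0.8827  1.9218 -0.1667 -2.1056] F [11.6093 -3.987  -0.7329] T [-1.0955 -2.2033 -0.0758] 0.12954171142083903
[ 0.0575 -2.5903  0.2718] [-0.0372  0.0054  0.0028] [-3.4065  0.3767 -0.2371]
```

Emit:
servo_tool:
  commands:
    - [0.05, 0.1, 0.02, 0, 0.5]
    - [0, 0.1, 0.02, 0, 0.5]
    - [0, 0.1, 0.02, 0, 0.5]
    - [0, 0, 0, 0, 0.5]

```text
time: 26.8
tcp_pos: [0.5117, 0.0308, 0.2819]
tcp_rot: [-0.6, 0.757, -0.217, 0.139]
force: [12.5, -6.8, 5.1]
finger_gap: 0.127
grip_force: 52.9
```

```bash
python3 s2.py
```

```text
26.8 q [-0.0157  0.2474 -0.8847  1.9427 -0.1672 -2.1221] F [14.346  -4.1039 -2.4137] T [-1.0278 -2.7456  0.1155] 0.12668950630380257
[ 0.0471 -2.7235  0.2783] [-0.0385  0.0054  0.0029] [-3.4959  0.2881 -0.2461]
```

Emit:
servo_tool:
  commands:
    - [0, 0.1, 0.03, 0, 0.5]
    - [0, 0.1, 0.03, 0, 0.5]
    - [0, 0.1, 0.03, 0, 0.5]
    - [0, 0, 0, 0, 0.5]

```text
time: 27.2
tcp_pos: [0.5111, 0.0313, 0.2815]
tcp_rot: [-0.599, 0.757, -0.22, 0.139]
force: [14.7, -6.7, 6.6]
finger_gap: 0.127
grip_force: 52.9
```

```bash
python3 s2.py; python3 - <<'E'
from geo import *
g=cv2.cvtColor(read_camera("top"),6)
for x,y in((259,146),(312,157)):print(g[y-9:y+9,x-6:x+7])
E
```

```text
27.2 q [-0.0216  0.2474 -0.8848  1.967  -0.1692 -2.1419] F [16.977  -3.4533 -2.1984] T [-1.2507 -3.5433  0.129 ] 0.127203103939438
[ 0.03  -2.727  0.294] [-0.0386  0.0052  0.0029] [-3.639   0.057  -0.3021]
[[ 95 114 123 120 121 118 119 123 120 122 122 122 122]
 [ 94 119 123 121 120 118 120 123 120 122 122 123 121]
 [ 99 122 121 122 119 119 121 122 121 123 123 124 120]
 [100 123 121 122 120 118 121 121 120 123 122 124 120]
 [105 123 120 123 119 119 106 106 112 122 122 123 119]
 [111 124 120 122 108 102 111 111 106 103 121 122 118]
 [113 123 120 124 106 112 116 114 113  92 120 121 118]
 [120 122 121 123 116 115 115 115 115 111 120 120 118]
 [122 121 121 123 119 118 117 117 116 113 122 119 118]
 [123 121 117 102  99 112 114 116 117 115 123 119 117]
 [123 120 103  96  96  99 102 106  99 103 121 119 117]
 [123 120 104  96  97  97  97  97  97  97 120 118 116]
 [122 121 104  96  96  96  96  96  96 102 119 118 117]
 [122 121  98  96  96  96  97  97  96 102 118 118 118]
 [121 107  97  95  95  96  97  97  97 114 119 117 118]
 [121 112  92  94  94  96  97  98  96 115 118 117 118]
 [120 121 116 
[... 387 characters left out ...]
23 103 103 114 111 111 107 123 123 123]
 [124 122 122 123 103 113 116 115 115 113 108 124 121]
 [123 121 121 123 116 117 116 116 116 115 118 125 120]
 [124 121 116 116 108 116 117 118 117 118 121 124 119]
 [123 121 103  98  97 100 107 113 103 112 122 123 119]
 [122 121 102  96  97  96  97  98  98 105 123 122 120]
 [121 121  96  96  96  95  95  96  97 103 123 120 115]
 [120 116  96  97  95  96  96  96  98 113 124 120 110]
 [120 109  96  96  95  95  96  96  97 115 124 119 103]
 [120 102  95  95  95  96  95  96  97 121 122 120  97]
 [121 111  95  98  93  94  95  96 102 123 120 115  97]
 [121 119 116 119 121 110 107  98  97 124 120 115  96]
 [121 119 119 122 122 120 123 120 118 124 119 104  96]]
```

Emit:
servo_tool:
  commands:
    - [0, 0.1, 0.04, 0, 0.5]
    - [0, 0.1, 0.04, 0, 0.5]
    - [0, 0, 0, 0, 0.5]

```text
time: 27.55
tcp_pos: [0.5106, 0.0316, 0.2812]
tcp_rot: [-0.599, 0.757, -0.221, 0.139]
force: [15.3, -6.7, 9.2]
finger_gap: 0.125
grip_force: 53.1
```

```bash
python3 s2.py
```

```text
27.55 q [-0.0261  0.2475 -0.8848  1.9847 -0.1705 -2.1564] F [18.7746 -3.3777 -0.2114] T [-1.5257 -4.0238  0.1288] 0.1253864455416902
[ 0.0161 -2.726   0.299 ] [-0.0386  0.0051  0.0029] [-3.7387 -0.1112 -0.3431]
```

Emit:
servo_tool:
  commands:
    - [0, -0.1, 0, 0, 0.5]
    - [0, -0.1, 0, 0, 0.5]
    - [0, 0, 0, 0, 1.6]
    - [0, 0, 0, 0, 2.5]
    - [0, 0, 0, 0, 4.5]
    - [0, 0, 0, 0, 6]
    - [0, 0, 0, 0, 6]

```text
time: 28.25
tcp_pos: [0.5043, 0.0343, 0.273]
tcp_rot: [-0.604, 0.757, -0.209, 0.133]
force: [0.1, -0.3, -0.1]
finger_gap: 0.698
grip_force: 0.0
```

```bash
python3 s2.py
```

```text
28.25 q [-0.0175  0.2519 -0.9008  1.9657 -0.1605 -2.1407] F [ 0.1311 -0.2408 -0.1402] T [ 0.243   0.9172 -0.0274] 0.698227206817199
[ 0.3443 -4.2624 -0.1706] [-0.054   0.0079 -0.0008] [-3.3052  1.4775  0.0356]
```

Emit:
servo_tool:
  commands:
    - [0, -0.5, -0.3, 0, 8]
    - [0, -0.5, -0.8, 0, 8]
    - [0, 0, -1, 0, 8]
    - [0, 0, -1, 0, 8]
    - [0, 0, -1, 0, 8]
    - [0, 0, 0, 0, 8]

```text
time: 28.85
tcp_pos: [0.4945, 0.0398, 0.315]
tcp_rot: [-0.604, 0.757, -0.21, 0.135]
force: [0.9, 0.8, 0.1]
finger_gap: 0.937
grip_force: 0.0
```

```bash
python3 s2.py
```

```text
28.85 q [ 0.2297  0.1765 -0.8843  1.3034 -0.2673 -1.6897] F [ 0.708  0.992 -0.294] T [0.3513 0.8871 0.0629] 0.9366999226257142
[ 0.465  -3.1331  4.0489] [-0.0417  0.0115  0.0409] [-3.2228  1.3077  0.0545]
```

Clear of contact so far. I retreat further and check the seating.

Emit:
servo_tool:
  commands:
    - [0, 0, -1.5, 0, 8]
    - [0, 0, -2, 0, 8]
    - [0, 0, -2, 0, 8]
    - [0, 0, -2, 0, 8]
    - [0, 0, -2, 0, 8]
    - [-2, 0, -2, 0, 8]
    - [-4, 0, -2, 0, 8]
    - [-4, 0, -2, 0, 8]
    - [-4, 0, -1, 0, 8]
    - [0, 0, 0, 0, 8]

```text
time: 29.85
tcp_pos: [0.454, 0.2044, 0.453]
tcp_rot: [-0.605, 0.756, -0.211, 0.136]
force: [1.1, 0.4, -0.3]
finger_gap: 0.939
grip_force: 0.0
```

```bash
python3 s2.py; python3 - <<'E'
from geo import *
t=read_camera("top");s=read_camera("scene")
f=lambda im,x,y,w,h:cv2.resize(im[y:y+h,x:x+w],(400,400),interpolation=cv2.INTER_CUBIC)
cv2.imwrite("pics/fin.png",np.hstack([f(t,235,110,100,100),f(s,185,195,110,110)]))
E
```

```text
29.85 q [ 0.8003  0.0642 -0.5418  0.6315 -0.8354 -1.4224] F [ 0.6884  0.5758 -0.7774] T [ 0.2857  0.9137 -0.0642] 0.9385613462113163
[14.8885 -2.7918 20.5232] [-0.0359  0.1644  0.1973] [-3.1334  1.0943  0.1974]
```

View pics/fin.png

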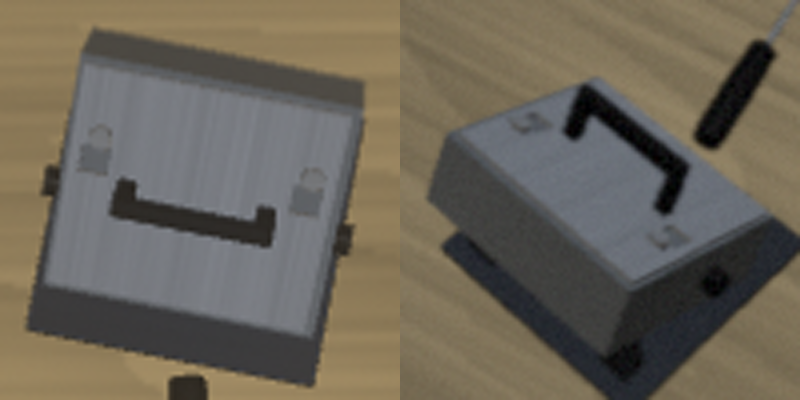

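The last view shows the cover flat, with the heads over the slots at top crop (100,135) and (313,178). I check numerically that it is fully home, using the edge margins.

```bash
python3 - <<'E'
from geo import *
g=cv2.cvtColor(read_camera("top"),6).astype(np.float32);g0=cv2.cvtColor(cv2.imread("pics/top0.png"),6).astype(np.float32)
xs=np.arange(-95,96,2.5)
def prof(im,h):
    P=np.array([[proj("top",O0+B@np.array([x/1e3,y/1e3,h])) for x in xs] for y in np.r_[-50:-30:2,50:60:2]]).astype(np.float32)
    return cv2.remap(im,P[...,0],P[...,1],1).mean(0)
a,b=prof(g,.004),prof(g0,.002)
for x,u,v in zip(xs,a,b):
    if abs(x)>62:print(x,round(float(u)),round(float(v)))
for x,y in((260,145),(313,156)):print(g[y-6:y+6,x-6:x+7].astype(int))
E
```

```text
-95.0 59 56
-92.5 59 56
-90.0 60 56
-87.5 60 57
-85.0 60 57
-82.5 61 60
-80.0 75 79
-77.5 102 93
-75.0 120 94
-72.5 124 94
-70.0 124 94
-67.5 124 94
-65.0 124 94
-62.5 124 94
62.5 123 94
65.0 123 94
67.5 123 93
70.0 122 94
72.5 115 94
75.0 102 94
77.5 96 91
80.0 88 81
82.5 75 71
85.0 74 71
87.5 74 71
90.0 74 70
92.5 74 71
95.0 76 76
[[123 122 123 120 119 123 123 122 124 123 125 121 118]
 [124 121 123 120 119 123 122 122 124 124 124 120 118]
 [124 121 122 119 119 108 107 113 123 124 123 120 118]
 [124 121 123 109 103 112 112 107 104 122 123 120 119]
 [123 122 125 106 113 116 115 114  93 121 122 119 119]
 [123 122 124 116 116 116 116 115 112 123 122 119 119]
 [121 122 119 115 118 118 118 117 114 123 120 118 120]
 [121 104 101  99 114 116 116 117 116 124 120 118 120]
 [121  96  97  97  99 103 106 100 100 121 119 118 120]
 [122 104  96  97  98  99  98  97 103 121 118 118 120]
 [122  92  96  97  97  97  98  97 103 120 119 119 120]
 [108  96  96  96  97  97  97  98 115 120 118 119 120]]
[[124 122 123 120 119 122 123 121 124 124 122 126 121]
 [124 122 123 120 118 124 122 122 123 124 123 125 120]
 [123 122 123 119  98 112 103 104 115 124 124 123 120]
 [123 123 124 104 105 114 113 112 108 123 125 123 121]
 [123 123 124 104 114 117 116 116 114 109 126 121 117]
 [123 122 123 113 119 117 117 117 115 120 126 120 105]
 [122 112 106 108 117 118 119 118 119 123 125 120 104]
 [122 104  98  98 102 109 114 104 100 124 123 121  98]
 [122  97  97  98  97  98  99  99 103 125 122 117  98]
 [116  97  97  98  97  97  97  98 101 125 121 116  98]
 [116  98  97  96  96  96  97  98 114 125 120 105  96]
 [105  97  97  96  96  98  98  98 122 124 121 104  96]]
```

```bash
python3 -c "
from h import *
print(sign_off())"
```

```text
the job is handed in; nothing more can be done
None
```

The two-keyhole cover is on the box: flat, caught under both pin heads and slid with the carrier to the firm stop. The robot has let go and backed clear, its own moves touched nothing else on the bench, and the job was handed in at about 30 s. The last picture puts the cover's middle within about 1 mm of the box's middle.

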